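# Load the boring fixture and crank it home

### The job

With the feed bed still locked, press every wooden push block on the bench flush into a nest of the bed, ridge up, any block in any nest. Then slide the lock grip to its far end stop to release the bed, swing the folding crank handle fully upright and, by the upright handle, wind the crank counter-clockwise until the bed is against its stop at the boring head. Finish by folding the handle flat again and sliding the lock grip back to its near end stop, with all blocks still flush and the small can and the dark offcut among the blocks left where they are.

Things in the scene. Friction and masses are not known exactly. Their poses are not given: they have to be found in the camera images.
- borer: Fixed blue boring fixture. Origin: middle of its base plate (290 mm x, 330 mm y), on the bench; x runs away from the robot to the boring head, y left, z up. Feed bed in the middle, its top 63 mm up; lock on a 50 mm high pedestal at y -145 mm; gearbox 100 x 100 x 115 mm with the crank at y +230 mm; grey boring head from x +210 mm, 165 mm high, bit tips at x +150 mm, 82 mm up.
- bed (a joint): Feed bed position in m, along the fixture's +x: 0 near the robot (loading), 0.12 against the stop at the boring head. Geared to the crank (0.12 m for 11 rad). The bed is 150 mm (x) by 236 mm (y).
- nest0 (a point): Centre of the floor of the right-hand nest, a rectangular recess in the bed 116 mm (along the fixture's x) by 62 mm (y), 18 mm deep, open above; axes as the fixture's. Neighbouring nests are 72 mm apart. It travels with the bed.
- nest1 (a point): Centre of the floor of the middle nest, a rectangular recess in the bed 116 mm (along the fixture's x) by 62 mm (y), 18 mm deep, open above; axes as the fixture's. Neighbouring nests are 72 mm apart. It travels with the bed.
- nest2 (a point): Centre of the floor of the left-hand nest, a rectangular recess in the bed 116 mm (along the fixture's x) by 62 mm (y), 18 mm deep, open above; axes as the fixture's. Neighbouring nests are 72 mm apart. It travels with the bed.
- block0: Pale wooden push block, 0.16 kg: sole 110 mm (x) by 56 mm (y) by 18 mm, its lowest 6 mm stepped in 3 mm all round; centred on it a ridge 80 mm (x) by 24 mm (y), 34 mm tall (52 mm in all). Origin: centre of the underside, z up out of the ridge; a half turn looks the same. Two or three blocks are present. Fully home, the sole is flush with the bed and the origin at the nest's point.
- block1: Pale wooden push block, 0.16 kg: sole 110 mm (x) by 56 mm (y) by 18 mm, its lowest 6 mm stepped in 3 mm all round; centred on it a ridge 80 mm (x) by 24 mm (y), 34 mm tall (52 mm in all). Origin: centre of the underside, z up out of the ridge; a half turn looks the same. Two or three blocks are present. Fully home, the sole is flush with the bed and the origin at the nest's point.
- block2: Pale wooden push block, 0.16 kg: sole 110 mm (x) by 56 mm (y) by 18 mm, its lowest 6 mm stepped in 3 mm all round; centred on it a ridge 80 mm (x) by 24 mm (y), 34 mm tall (52 mm in all). Origin: centre of the underside, z up out of the ridge; a half turn looks the same. Two or three blocks are present. Fully home, the sole is flush with the bed and the origin at the nest's point.
- lock (a joint): Lock grip position in m, along the fixture's +x: 0 (near end stop) = bed locked, 0.07 (far end stop) = released. Starts near 0, slides with about 2.5 N of friction and stays where it is left.
- lock_grip (a point): Top centre of the lock's black upright grip, 30 mm (x) by 20 mm (y) by 40 mm tall, standing on an 8 mm foot of 40 x 26 mm on the pedestal; top about 99 mm above the bench.
- crank (a joint): Crank angle in rad, growing counter-clockwise seen from above; starts between 0 and 1.3, ends at a stop at 11.0 (bed at the boring head). At 0 the arm points along the fixture's +y, at 11.0 about along its +x. Friction about 0.17 N m in all; stays where it is left.
- crank_axis (a point): On the upright crank axis, at the pin's height, 153 mm above the bench; x points along the crank arm to the handle's pin, z up. The arm is a flat steel bar 20 mm wide, 10 mm thick, whose top lies 13 mm below this point and whose underside is 15 mm above the gearbox's top (a hub of 44 mm diameter lies between).
- handle (a joint): Fold angle of the crank handle in rad: 0 = folded flat over the arm, pointing inward to the axis; pi/2 = upright against its stop. Stays where it is left (friction 0.16 N m).
- handle_pin (a point): The handle's pin at the outer end of the crank arm, 78 mm from the crank axis; x outward along the arm, z up; the pin runs along y and does not tilt with the handle.
- handle_end (a point): Free end of the handle, 76 mm from the pin. The black round grip sleeve, 22 mm in diameter, runs from 14 to 76 mm from the pin and spins freely about the handle's length.
- can: Bystander: small can, 40 mm diameter, 50 mm tall, standing among the blocks; origin at the centre of its underside. Must stay where it is.
- offcut: Bystander: dark wooden offcut, a plain bar 115 x 45 x 30 mm without a ridge, lying among the blocks. Origin: centre of its underside. It does not belong in the fixture and must stay where it is.
Things that resemble listed ones, but are neither listed nor needed, are in the scene too. What is shaped like the block1 but orange is not meant.

How it is judged:
By the outcome, as a careful person would: the job done as asked, in the order asked, and still so for the second after the job is handed in, with the robot touching nothing.
Of block0, block1, block2 only 2 to 3 are there at a start; the rules pass over those that are not, and their reading is None.
At some moment in a run one of block0, block1, block2 may be knocked a few centimetres aside while the robot is not near it.
Once in a run the grip may slacken for a moment while it holds something.
It also fails if it takes over 210 s, if anything falls off the work surface, if the arm or the gripper's body presses on something with over 40 N, if the wrist force passes 120 N, or if a joint passes its speed limit or range.

### The arm

A 6-joint arm with a two-finger parallel gripper is mounted at the origin on the work surface. World frame = base frame: x ahead of the robot, y to its left, z up, the work surface at z = 0. Lengths are in m, angles in degrees, forces in N, time in s.
With the tool pointing down it reaches from about 0.3 to 0.75 m from the base axis. Payload 8.5 kg.
Tool frame: the origin (TCP) lies at the very end of the fingers, on their centre line; the grasp point (between the pads) lies 19 mm behind it; z points along the fingers, y is the line along which they close (so a half turn about z gives the same grasp; the last joint's range is limited). The gripper opens to 88 mm and grips with 3 to 60 N. Pads are 18 mm wide; open, the fingers measure 123 mm over their backs; the gripper's body (75 mm by 187 mm) begins 45 mm behind the grasp point.
Start: joints at [56.591, 21.807, 74.336, -0, 83.858, -12.336], TCP at [0.198, 0.513, 0.213] pointing down, gripper open.
Joint ranges: [-178.18, 178.18], [-50.72, 133.34], [12.68, 142.11], [-81.47, 261.47], [9.98, 163.14], [-165.26, 165.26]. Speed limits (degrees/s): [136.94, 136.94, 180, 180, 180, 180].

### API

Orientations are given as [roll, pitch, yaw] about the fixed x, y, z axes, in that order (R = Rz(yaw) Ry(pitch) Rx(roll)).
In Python, from bench import * gives the robot as it stands.
- The arm moves only by the tool jog_arm, never from a script. Its argument "motion" is a list of rows, each an object of numbers: "x", "y", "z": the shift along the world's x, y, z in units of 200 mm (1.0 is 200 mm); "wx", "wy", "wz": the turn, a rotation vector about the world's x, y, z in units of pi/2 rad (1.0 is pi/2 rad); "gripper": the opening, from 0 (shut) to 1 (fully open). In form: [{"x": .., "y": .., "z": .., "wx": .., "wy": .., "wz": .., "gripper": ..}, ...]. A call has 1 to 20 rows; each row shifts and turns the commanded pose from where the row before left it; what a row does not reach is not made up. A row lasts 1/12 s, in which the tool goes at most 41.7 mm and 7.16 degrees, less where a joint would pass 70% of its speed; a pose out of reach is approached as far as the arm can. A call with a number of a shift or a turn outside -1 to 1 is refused whole. A call with a gripper value outside its range is refused whole. The fingers move at their own pace and stop on an object; "squeeze" is the grip in N (left out, the last holds). Time passes only in rows, so rows that do not move let the fingers close. It gives the time, the measured TCP pose, the force, the opening and the grip force at its end, in the units of the state.
- read_state(): the state, without advancing time (a new reading comes with each control period).
- snapshot(name): name is "scene" or "top" or "wrist"; returns the picture (400x640x3 uint8, red, green, blue); there is no depth.
- camera_info(name): a dict with "K" (3x3 intrinsics, pixels), "distortion" ([k1, k2, p1, p2, k3] as OpenCV has them; the pictures are not rectified), "R" (3x3) and "t" (3): a world point X has camera coordinates R X + t; the wrist camera has in their place "mount" (4x4, takes a point from camera to tool coordinates, whose origin is the TCP and whose axes are the flange's). Camera axes: x right, y down, z forward; pixel columns grow to the right and rows downward; lengths in m; the calibration is good to about 2 mm. A picture is of the moment at which its call begins: read the wrist's pose just before it. camera_info takes no time and is no camera call.
- close_job(): hands the job in; it is judged then, once.
The state is a dict: "clock": time; "qpos": joint angles; "dq": joint speeds; "tau": joint torques, N m; "tool_pos": TCP position; "tcp_rot": TCP orientation; "wrist_force": force on the tool from outside, world axes, zero at the start; "torque": the same for the moment, N m; "finger_gap": finger opening in m; "gripper_force": force on a finger pad.
Only numpy, scipy, OpenCV 4.12 (cv2) and the standard library are available. Lean on these libraries where they do the work, as an engineer would, in place of code of your own. Each camera call takes 0.05 s, during which the arm holds its last target. There are 200 camera calls.

## Working session

There is one attempt and no reset: what is moved stays moved. The work goes in short steps, Python scripts to look and compute and a tool call to move; the robot and the scene stay as the last step left them, time stands still between calls to the robot, and variables do not carry over. Pictures are saved under pics/ and viewed, at most 14 in all, crops included, and the job is handed in when it is done.

Besides the shell and the picture viewer there is one more tool, called as name([rows], argument=value, ...), one row to a line, values as JSON. jog_arm: Moves the arm, as the interface text tells. Its arguments: {"type":"object","properties":{"motion":{"type":"array","items":{"type":"object","properties":{"x":{"type":"number","minimum":-1,"maximum":1},"y":{"type":"number","minimum":-1,"maximum":1},"z":{"type":"number","minimum":-1,"maximum":1},"wx":{"type":"number","minimum":-1,"maximum":1},"wy":{"type":"number","minimum":-1,"maximum":1},"wz":{"type":"number","minimum":-1,"maximum":1},"gripper":{"type":"number"}}}},"squeeze":{"type":"number"}},"required":["motion"]}

```bash
mkdir -p pics; ls; python3 - <<'E'
from bench import *
import cv2
s=read_state();print(s)
for n in("scene","top","wrist"):
    im=snapshot(n);cv2.imwrite(f"pics/{n}0.png",im[:,:,::-1]);print(n,camera_info(n))
E
```

```text
pics
{'clock': 0.0, 'qpos': array([ 5.65904078e+01,  2.18403191e+01,  7.43839736e+01,  2.88042129e-03,
        8.38568070e+01, -1.23346968e+01]), 'dq': array([-0.0215061 , -0.02081844, -0.02026378, -0.10007406,  0.00373464,
       -0.07415659]), 'tau': array([ 1.10831526e-03, -4.37936318e+01, -2.24553162e+01,  7.13635515e-02,
        3.52609763e-02, -8.95643257e-05]), 'tool_pos': array([0.19758054, 0.51295815, 0.21224867]), 'tcp_rot': array([-1.79921384e+02, -2.01219995e-02,  1.58924780e+02]), 'wrist_force': array([ 0.14409911, -0.15778165, -0.65759325]), 'torque': array([-0.04654124, -0.02793969, -0.01983731]), 'gripper_force': 0.0, 'finger_gap': 0.08825037863384189}
scene {'K': array([[373.47980718,   0.        , 317.3069576 ],
       [  0.        , 373.47980718, 197.15041687],
       [  0.        ,   0.        ,   1.        ]]), 'distortion': array([-0.05515118,  0.        ,  0.        ,  0.        ,  0.        ]), 'R': array([[ 0.210782  ,  0.97728273,  0.02212259],
       [ 0.52336593, -0.09370842, -0.84693969],
       [-0.82562646,  0.19009785, -0.53122854]]), 't': array([-0.04
[... 393 characters left out ...]
    [ 0.14401988, -0.02673987, -0.98921345]]), 't': array([-0.0541025 ,  0.39237382,  1.38152211])}
wrist {'K': array([[321.89577149,   0.        , 317.79100115],
       [  0.        , 321.89577149, 202.03907859],
       [  0.        ,   0.        ,   1.        ]]), 'distortion': array([-0.0656104,  0.       ,  0.       ,  0.       ,  0.       ]), 'mount': array([[-7.08772862e-04, -9.62200167e-01, -2.72342315e-01,
         7.06428282e-02],
       [ 9.99999745e-01, -6.57555516e-04, -2.79327338e-04,
         6.85347996e-04],
       [ 8.96886197e-05, -2.72342443e-01,  9.62200387e-01,
        -1.72371076e-01],
       [ 0.00000000e+00,  0.00000000e+00,  0.00000000e+00,
         1.00000000e+00]])}
```

View pics/top0.png

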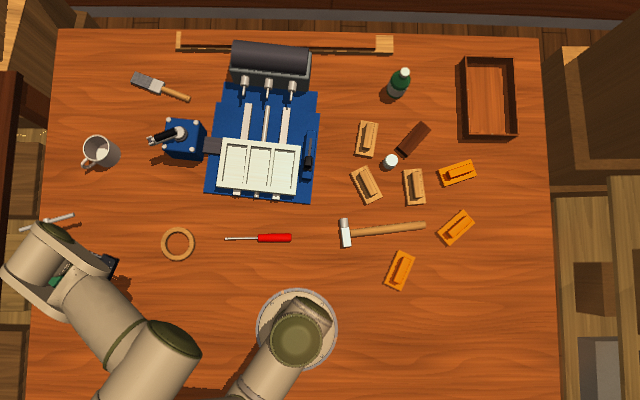

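View pics/scene0.png

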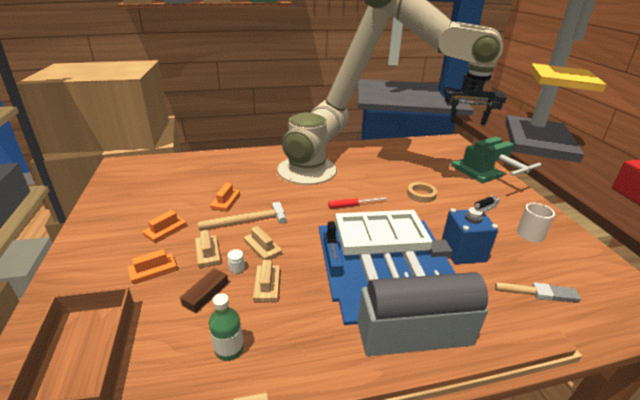

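The top view shows pale blocks at about (367,139), (366,185) and (414,187), the can at (390,162), the offcut at (413,138) and the bed at (260,167). The lock is at (308,155) and the crank hub at (180,133). The scene view agrees with this.

```bash
cat > h.py <<'E'
from bench import *
import cv2, numpy as np
from scipy.spatial.transform import Rotation as Ro
def cam(n,s=None):
    c=camera_info(n)
    if n!="wrist": return c,c["R"].T,-c["R"].T@c["t"]
    s=s or read_state(); R=Ro.from_euler('xyz',s['tcp_rot'],degrees=True).as_matrix()
    M=c["mount"]; return c,R@M[:3,:3],R@M[:3,3]+s['tool_pos']
def cast(px,z,n,s=None):
    c,R,o=cam(n,s)
    p=cv2.undistortPoints(np.float64(px).reshape(-1,1,2),c["K"],c["distortion"]).reshape(-1,2)
    d=np.c_[p,np.ones(len(p))]@R.T
    return o+d*((z-o[2])/d[:,2])[:,None]
def proj(X,n,s=None):
    c,R,o=cam(n,s); q=(np.atleast_2d(X)-o)@R
    return cv2.projectPoints(q,np.zeros(3),np.zeros(3),c["K"],c["distortion"])[0].reshape(-1,2)
def blobs(mask,amin,z,n,s=None):
    "contours cast on plane z -> list of (centre, size, yaw of long side, pixel centre)"
    out=[]
    for k in cv2.findContours(mask.astype(np.uint8),cv2.RETR_EXTERNAL,cv2.CHAIN_APPROX_NONE)[0]:
        if cv2.contourArea(k)<amin: continue
        P=cast(k.reshape(-1,2),z,n,s)[:,:2]
        (c,sz,a)=cv2.minAreaRect(np.float32(P*1000))
        if sz[0]<sz[1]: sz=sz[::-1];a+=90
        out.append((np.round(c).tolist(),np.round(sz).tolist(),round((a+90)%180-90,1),k.reshape(-1,2).mean(0).round().tolist()))
    return out
E
python3 - <<'E'
from h import *
im=cv2.cvtColor(cv2.imread("pics/top0.png"),cv2.COLOR_BGR2HSV).astype(int);H,S,V=im[...,0],im[...,1],im[...,2]
for p in [(372,128),(362,197),(367,139),(390,162),(260,167),(230,150),(460,172),(340,200),(413,138),(215,190),(164,135),(307,150)]:print(p,im[p[1],p[0]])
print("white",blobs((S<60)&(V>190),300,.063,"top"))
print("blue",blobs((H>100)&(H<125)&(S>150)&(V>60),300,.01,"top"))
print("pale",blobs((H>12)&(H<26)&(S<150)&(V>120),100,.018,"top"))
print("black",blobs((V<45),20,.1,"top"))
E
```

```text
(372, 128) [ 16 168 217]
(362, 197) [ 12 177  82]
(367, 139) [ 16 167 209]
(390, 162) [ 42  16 236]
(260, 167) [ 30  27 232]
(230, 150) [ 27  32 231]
(460, 172) [ 17 242 233]
(340, 200) [ 12 209 171]
(413, 138) [ 10 203  93]
(215, 190) [107 193  58]
(164, 135) [160  35  22]
(307, 150) [107 191 123]
white [([539.0, 114.0], [263.0, 236.0], -5.6, [262.0, 145.0])]
blue [([463.0, 243.0], [119.0, 84.0], -4.5, [215.0, 178.0]), ([587.0, 369.0], [105.0, 103.0], 84.3, [183.0, 135.0]), ([559.0, -5.0], [359.0, 103.0], -3.0, [303.0, 152.0]), ([658.0, 161.0], [212.0, 181.0], 80.7, [251.0, 114.0])]
pale [([-67.0, -937.0], [67.0, 57.0], -10.4, [606.0, 352.0]), ([-27.0, 0.0], [77.0, 76.0], 0.4, [297.0, 339.0]), ([-133.0, 449.0], [241.0, 217.0], -31.9, [141.0, 366.0]), ([-46.0, 10.0], [341.0, 242.0], -11.8, [294.0, 335.0]), ([118.0, 689.0], [459.0, 206.0], 53.7, [58.0, 285.0]), ([533.0, 629.0], [103.0, 82.0], -1.3, [94.0, 149.0]), ([621.0, 46.0], [117.0, 22.0], -5.3, [284.0, 125.0]), ([626.0, 105.0], [115.0, 14.0], -5.3, [265.0, 124.0]), ([561.0, 188.0], [262.0, 99.0], -29.8, [235.0, 143.0]), ([754.0, 474.0], [79.0, 40.0], 68.4, [149.0, 83.0])]
black [([-8.0, 331.0], [175.0, 45.0], 61.8, [174.0, 334.0]), ([178.0, 537.0], [63.0, 53.0], -19.1, [110.0, 264.0]), ([272.0, 668.0], [88.0, 16.0], 48.2, [63.0, 233.0]), ([483.0, -25.0], [43.0, 26.0], -4.0, [307.0, 164.0]), ([522.0, -301.0], [37.0, 8.0], 48.5, [401.0, 152.0]), ([507.0, 310.0], [154.0, 56.0], -76.6, [194.0, 153.0]), ([563.0, 391.0], [65.0, 21.0], -67.8, [165.0, 134.0]), ([463.0, 835.0], [578.0, 38.0], 0.1, [11.0, 161.0]), ([731.0, 93.0], [236.0, 39.0], 84.9, [269.0, 80.0]), ([774.0, 96.0], [225.0, 21.0], 84.8, [268.0, 68.0])]
```

jog_arm([
  {"x": 0.105, "y": -0.151, "z": 0.05, "wz": 0.0145},
  {"x": 0.105, "y": -0.151, "z": 0.05, "wz": 0.0145},
  {"x": 0.105, "y": -0.151, "z": 0.05, "wz": 0.0145},
  {"x": 0.105, "y": -0.151, "z": 0.05, "wz": 0.0145},
  {"x": 0.105, "y": -0.151, "z": 0.05, "wz": 0.0145},
  {"x": 0.105, "y": -0.151, "z": 0.05, "wz": 0.0145},
  {"x": 0.105, "y": -0.151, "z": 0.05, "wz": 0.0145},
  {"x": 0.105, "y": -0.151, "z": 0.05, "wz": 0.0145},
  {"x": 0.105, "y": -0.151, "z": 0.05, "wz": 0.0145},
  {"x": 0.105, "y": -0.151, "z": 0.05, "wz": 0.0145},
  {"x": 0.105, "y": -0.151, "z": 0.05, "wz": 0.0145},
  {"x": 0.105, "y": -0.151, "z": 0.05, "wz": 0.0145},
  {},
  {},
  {},
])

```text
schema error: expected keys x, y, z, wx, wy, wz, gripper
```

```bash
python3 - <<'E'
from h import *
import pickle
s=read_state();im=snapshot("wrist");cv2.imwrite("pics/w1.png",im[:,:,::-1]);pickle.dump(s,open("w1.pkl","wb"));print(s['tool_pos'],s['tcp_rot'],s['clock'])
E
```

```text
[0.19766779 0.51302006 0.21241017] [-1.79942294e+02 -1.05936507e-02  1.58923575e+02] 0.15
```

View pics/w1.png

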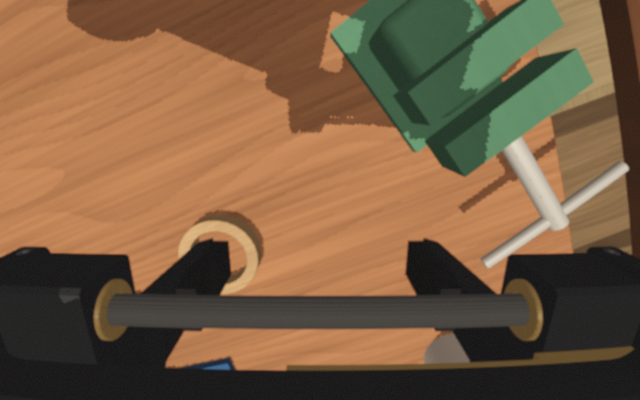

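jog_arm([
  {"y": -0.16},
  {"y": -0.16},
  {"y": -0.16},
  {"y": -0.16},
  {"y": -0.16},
  {"y": -0.16},
  {"y": -0.16},
  {"y": -0.16},
  {"y": -0.16},
  {"y": -0.16},
  {"y": -0.16},
  {"y": -0.16},
  {},
  {},
  {},
])

```text
schema error: expected keys x, y, z, wx, wy, wz, gripper
```

```bash
python3 - <<'E'
from h import *
import pickle
s=read_state();im=snapshot("wrist");cv2.imwrite("pics/w2.png",im[:,:,::-1]);pickle.dump(s,open("w2.pkl","wb"));print(s['tool_pos'],s['tcp_rot'],s['clock'])
E
```

```text
[0.1976528  0.51306318 0.21249985] [-1.79953913e+02 -1.05720779e-02  1.58925482e+02] 0.2
```

View pics/w2.png

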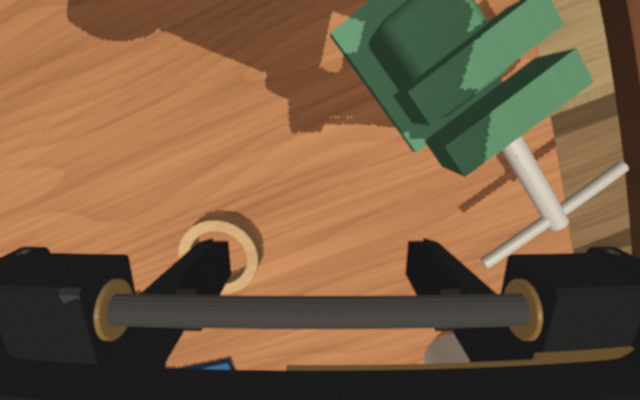

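The first moves were refused because every row needs all its keys. The picture only shows that the wrist camera looks towards tool +x, with the fingers at the bottom.

jog_arm([
  {"x": 0.126, "y": -0.143, "z": 0.049, "wx": 0, "wy": 0, "wz": 0.0145, "gripper": 1},
  {"x": 0.126, "y": -0.143, "z": 0.049, "wx": 0, "wy": 0, "wz": 0.0145, "gripper": 1},
  {"x": 0.126, "y": -0.143, "z": 0.049, "wx": 0, "wy": 0, "wz": 0.0145, "gripper": 1},
  {"x": 0.126, "y": -0.143, "z": 0.049, "wx": 0, "wy": 0, "wz": 0.0145, "gripper": 1},
  {"x": 0.126, "y": -0.143, "z": 0.049, "wx": 0, "wy": 0, "wz": 0.0145, "gripper": 1},
  {"x": 0.126, "y": -0.143, "z": 0.049, "wx": 0, "wy": 0, "wz": 0.0145, "gripper": 1},
  {"x": 0.126, "y": -0.143, "z": 0.049, "wx": 0, "wy": 0, "wz": 0.0145, "gripper": 1},
  {"x": 0.126, "y": -0.143, "z": 0.049, "wx": 0, "wy": 0, "wz": 0.0145, "gripper": 1},
  {"x": 0.126, "y": -0.143, "z": 0.049, "wx": 0, "wy": 0, "wz": 0.0145, "gripper": 1},
  {"x": 0.126, "y": -0.143, "z": 0.049, "wx": 0, "wy": 0, "wz": 0.0145, "gripper": 1},
  {"x": 0.126, "y": -0.143, "z": 0.049, "wx": 0, "wy": 0, "wz": 0.0145, "gripper": 1},
  {"x": 0.126, "y": -0.143, "z": 0.049, "wx": 0, "wy": 0, "wz": 0.0145, "gripper": 1},
  {"x": 0, "y": 0, "z": 0, "wx": 0, "wy": 0, "wz": 0, "gripper": 1},
  {"x": 0, "y": 0, "z": 0, "wx": 0, "wy": 0, "wz": 0, "gripper": 1},
  {"x": 0, "y": 0, "z": 0, "wx": 0, "wy": 0, "wz": 0, "gripper": 1},
])

```text
clock: 1.5
tool_pos: [0.4998, 0.1702, 0.3301]
tcp_rot: [180.0, -0.0, 174.6]
wrist_force: [0.0, 0.0, 0.9]
finger_gap: 0.0879
gripper_force: 0.0
```

```bash
python3 - <<'E'
from h import *
import pickle
s=read_state();im=snapshot("wrist");cv2.imwrite("pics/w3.png",im[:,:,::-1]);pickle.dump(s,open("w3.pkl","wb"));print(s['tool_pos'],s['tcp_rot'],s['clock'])
E
```

```text
[0.49978874 0.17020693 0.33011666] [ 1.79994671e+02 -4.89911640e-02  1.74566169e+02] 1.5
```

View pics/w3.png

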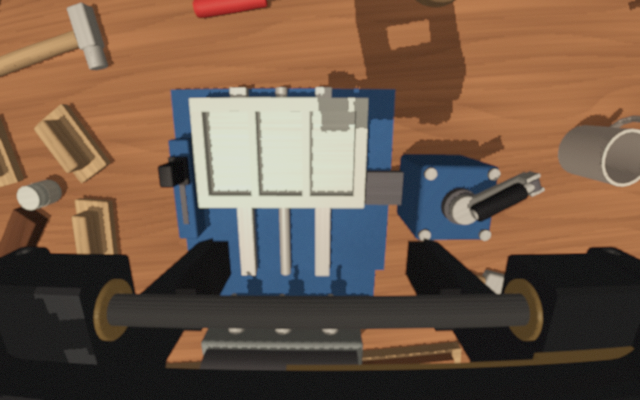

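jog_arm([
  {"x": 0, "y": -0.183, "z": 0, "wx": 0, "wy": 0, "wz": 0, "gripper": 1},
  {"x": 0, "y": -0.183, "z": 0, "wx": 0, "wy": 0, "wz": 0, "gripper": 1},
  {"x": 0, "y": -0.183, "z": 0, "wx": 0, "wy": 0, "wz": 0, "gripper": 1},
  {"x": 0, "y": -0.183, "z": 0, "wx": 0, "wy": 0, "wz": 0, "gripper": 1},
  {"x": 0, "y": -0.183, "z": 0, "wx": 0, "wy": 0, "wz": 0, "gripper": 1},
  {"x": 0, "y": -0.183, "z": 0, "wx": 0, "wy": 0, "wz": 0, "gripper": 1},
  {"x": 0, "y": -0.183, "z": 0, "wx": 0, "wy": 0, "wz": 0, "gripper": 1},
  {"x": 0, "y": -0.183, "z": 0, "wx": 0, "wy": 0, "wz": 0, "gripper": 1},
  {"x": 0, "y": -0.183, "z": 0, "wx": 0, "wy": 0, "wz": 0, "gripper": 1},
  {"x": 0, "y": -0.183, "z": 0, "wx": 0, "wy": 0, "wz": 0, "gripper": 1},
  {"x": 0, "y": -0.183, "z": 0, "wx": 0, "wy": 0, "wz": 0, "gripper": 1},
  {"x": 0, "y": -0.183, "z": 0, "wx": 0, "wy": 0, "wz": 0, "gripper": 1},
  {"x": 0, "y": 0, "z": 0, "wx": 0, "wy": 0, "wz": 0, "gripper": 1},
  {"x": 0, "y": 0, "z": 0, "wx": 0, "wy": 0, "wz": 0, "gripper": 1},
  {"x": 0, "y": 0, "z": 0, "wx": 0, "wy": 0, "wz": 0, "gripper": 1},
])

```text
clock: 2.8
tool_pos: [0.5003, -0.2678, 0.3305]
tcp_rot: [180.0, -0.0, 174.7]
wrist_force: [-0.3, -0.0, 0.1]
finger_gap: 0.0878
gripper_force: 0.0
```

```bash
python3 - <<'E'
from h import *
import pickle
s=read_state();im=snapshot("wrist");cv2.imwrite("pics/w4.png",im[:,:,::-1]);pickle.dump(s,open("w4.pkl","wb"));print(s['tool_pos'],s['tcp_rot'],s['clock'])
im=cv2.cvtColor(cv2.imread("pics/w3.png"),cv2.COLOR_BGR2HSV).astype(int);H,S,V=im[...,0],im[...,1],im[...,2]
s=pickle.load(open("w3.pkl","rb"))
print("white",blobs((S<60)&(V>190),300,.063,"wrist",s))
m=((S<60)&(V>190)).astype(np.uint8)
im=cv2.cvtColor(cv2.imread("pics/w4.png"),cv2.COLOR_BGR2HSV).astype(int);H,S,V=im[...,0],im[...,1],im[...,2]
s=pickle.load(open("w4.pkl","rb"))
print(np.histogram(S,20,(100,255)))
print("pale",blobs((H>12)&(H<26)&(S>60)&(S<130)&(V>120),200,.03,"wrist",s))
im=cv2.cvtColor(cv2.imread("pics/top0.png"),cv2.COLOR_BGR2HSV).astype(int);H,S,V=im[...,0],im[...,1],im[...,2]
print("pale",[b for b in blobs((H>13)&(H<20)&(S>110)&(S<185)&(V>170),60,.03,"top") if 200<b[0][0]<700 and -600<b[0][1]<-100])
E
```

```text
[ 0.50034435 -0.26779394  0.33048094] [ 1.79975450e+02 -5.88369491e-03  1.74662691e+02] 2.8
white [([505.0, -268.0], [35.0, 33.0], 57.4, [27.0, 198.0]), ([534.0, 114.0], [257.0, 235.0], -5.7, [294.0, 184.0]), ([287.0, -119.0], [50.0, 18.0], 6.9, [80.0, 26.0])]
(array([  6659,   3361,   5151,   2747,  15156, 106882,  17717,   2088,
         2401,    490,    493,    619,    240,      2,      0,      0,
            0,      0,      0,      0]), array([100.  , 107.75, 115.5 , 123.25, 131.  , 138.75, 146.5 , 154.25,
       162.  , 169.75, 177.5 , 185.25, 193.  , 200.75, 208.5 , 216.25,
       224.  , 231.75, 239.5 , 247.25, 255.  ]))
pale [([861.0, -174.0], [266.0, 42.0], 84.4, [380.0, 356.0]), ([579.0, -212.0], [111.0, 57.0], -9.8, [358.0, 207.0]), ([433.0, -355.0], [110.0, 58.0], 6.3, [252.0, 119.0]), ([437.0, -210.0], [110.0, 57.0], 26.3, [353.0, 112.0]), ([306.0, -272.0], [230.0, 26.0], -83.1, [301.0, 18.0])]
pale [([303.0, -272.0], [230.0, 20.0], -82.8, [388.0, 228.0]), ([432.0, -356.0], [110.0, 55.0], 6.4, [414.0, 186.0]), ([437.0, -208.0], [109.0, 53.0], 26.3, [366.0, 184.0]), ([582.0, -210.0], [109.0, 55.0], -9.8, [367.0, 138.0])]
```

View pics/w4.png

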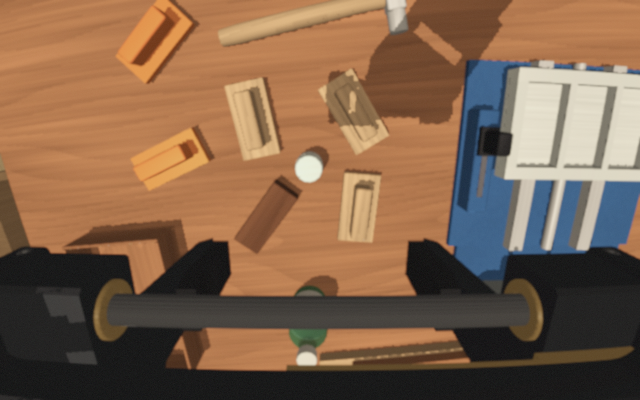

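The fixture view (w3) shows the bed and its nests at columns 190–368, rows 98–208, the lock grip at (173,172), the crank hub at (463,208) and the pin near (535,185). The block view (w4) shows the pale blocks at (252,119), (353,112) and (358,207), matching the top view to 2–3 mm and the given sole size.

```bash
python3 - <<'E'
from h import *
import pickle
L=lambda f:tuple(np.moveaxis(cv2.cvtColor(cv2.imread(f),cv2.COLOR_BGR2HSV).astype(int),2,0))
for f,n,k,z in(("w3","wrist",25,.063),("top0","top",15,.063)):
    s=pickle.load(open("w3.pkl","rb")) if n=="wrist" else None
    H,S,V=L(f"pics/{f}.png")
    m=((S<75)&(V>110)).astype(np.uint8)
    m=cv2.morphologyEx(m,cv2.MORPH_CLOSE,np.ones((7,7)))
    m=cv2.morphologyEx(m,cv2.MORPH_OPEN,np.ones((k,2*k)))
    print(f,[b for b in blobs(m,1500,z,n,s)])
    print(" black.099",[b for b in blobs((V<45),20,.099,n,s) if 0<b[0][1]+60<100 and b[0][0]>400])
    print(" black.153",[b for b in blobs((V<50),20,.153,n,s) if 300<b[0][1]<450 and b[0][0]>400])
    print(" gearbox",[b for b in blobs((H>100)&(H<125)&(S>130)&(V>50),300,.115,n,s)])
s=pickle.load(open("w3.pkl","rb"))
print("hub",cast([(462,208)],.14,"wrist",s),"pin",cast([(536,184)],.153,"wrist",s))
for f,n in(("w4","wrist"),("top0","top")):
    s=pickle.load(open("w4.pkl","rb")) if n=="wrist" else None
    H,S,V=L(f"pics/{f}.png"); m=(H>12)&(H<26)&(S>60)&(S<130)&(V>120) if n=="wrist" else (H>13)&(H<20)&(S>110)&(S<185)&(V>170)
    print(f,[b for b in blobs(m,60,.018,n,s) if b[1][0]<125 and b[0][0]<700 and -500<b[0][1]<-100])
im=cv2.imread("pics/w3.png")[150:260,390:560];cv2.imwrite("pics/c3.png",cv2.resize(im,None,fx=4,fy=4,interpolation=cv2.INTER_CUBIC))
E
```

```text
w3 [([481.0, 121.0], [240.0, 153.0], 84.5, [280.0, 151.0])]
 black.099 [([646.0, -21.0], [163.0, 78.0], -55.5, [191.0, 276.0]), ([484.0, -11.0], [38.0, 35.0], -85.3, [177.0, 170.0])]
 black.153 [([547.0, 376.0], [64.0, 23.0], -66.3, [499.0, 201.0])]
 gearbox [([549.0, 328.0], [120.0, 106.0], 84.7, [446.0, 197.0]), ([456.0, 228.0], [92.0, 69.0], -5.4, [372.0, 120.0]), ([533.0, 121.0], [266.0, 265.0], -5.3, [255.0, 218.0])]
top0 [([481.0, 116.0], [238.0, 155.0], 85.3, [259.0, 166.0])]
 black.099 [([484.0, -25.0], [43.0, 27.0], -4.0, [307.0, 164.0])]
 black.153 [([547.0, 375.0], [63.0, 21.0], -67.7, [165.0, 135.0])]
 gearbox [([443.0, 223.0], [111.0, 81.0], -5.1, [215.0, 178.0]), ([557.0, 340.0], [98.0, 96.0], 84.5, [182.0, 136.0]), ([543.0, 101.0], [333.0, 303.0], -5.6, [273.0, 129.0])]
hub [[0.55546501 0.33842602 0.14      ]] pin [[0.53053166 0.41954662 0.153     ]]
w4 [([583.0, -211.0], [114.0, 59.0], -9.8, [358.0, 207.0]), ([433.0, -357.0], [112.0, 59.0], 6.3, [252.0, 119.0]), ([437.0, -208.0], [113.0, 58.0], 26.3, [353.0, 112.0])]
top0 [([435.0, -359.0], [111.0, 56.0], 6.4, [414.0, 186.0]), ([439.0, -210.0], [110.0, 53.0], 26.3, [366.0, 184.0]), ([585.0, -211.0], [110.0, 56.0], -9.8, [367.0, 138.0])]
```

View pics/c3.png

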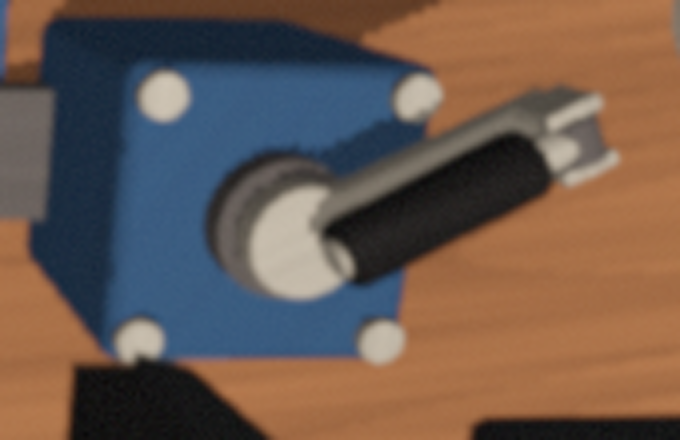

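The crop shows the folded crank handle, with the hub at about (463,209) and the pin at about (535,185) in w3. That puts the arm about 28° round from the fixture's +y. I'm picking block C, at (0.438, −0.209) with yaw 26°.

jog_arm([
  {"x": -0.052, "y": 0.049, "z": -0.175, "wx": 0, "wy": 0, "wz": 0.0585, "gripper": 0.5},
  {"x": -0.052, "y": 0.049, "z": -0.175, "wx": 0, "wy": 0, "wz": 0.0585, "gripper": 0.5},
  {"x": -0.052, "y": 0.049, "z": -0.175, "wx": 0, "wy": 0, "wz": 0.0585, "gripper": 0.5},
  {"x": -0.052, "y": 0.049, "z": -0.175, "wx": 0, "wy": 0, "wz": 0.0585, "gripper": 0.5},
  {"x": -0.052, "y": 0.049, "z": -0.175, "wx": 0, "wy": 0, "wz": 0.0585, "gripper": 0.5},
  {"x": -0.052, "y": 0.049, "z": -0.175, "wx": 0, "wy": 0, "wz": 0.0585, "gripper": 0.5},
  {"x": 0, "y": 0, "z": -0.12, "wx": 0, "wy": 0, "wz": 0, "gripper": 0.5},
  {"x": 0, "y": 0, "z": -0.12, "wx": 0, "wy": 0, "wz": 0, "gripper": 0.5},
  {"x": 0, "y": 0, "z": -0.12, "wx": 0, "wy": 0, "wz": 0, "gripper": 0.5},
  {"x": 0, "y": 0, "z": -0.07, "wx": 0, "wy": 0, "wz": 0, "gripper": 0.5},
  {"x": 0, "y": 0, "z": -0.06, "wx": 0, "wy": 0, "wz": 0, "gripper": 0.5},
  {"x": 0, "y": 0, "z": 0, "wx": 0, "wy": 0, "wz": 0, "gripper": 0.5},
], squeeze=40)

```text
clock: 3.85
tool_pos: [0.4372, -0.2084, 0.0212]
tcp_rot: [179.8, -0.1, -153.7]
wrist_force: [-0.0, 0.0, -1.0]
finger_gap: 0.0441
gripper_force: 0.0
```

jog_arm([
  {"x": 0, "y": 0, "z": 0, "wx": 0, "wy": 0, "wz": 0, "gripper": 0},
  {"x": 0, "y": 0, "z": 0, "wx": 0, "wy": 0, "wz": 0, "gripper": 0},
  {"x": 0, "y": 0, "z": 0, "wx": 0, "wy": 0, "wz": 0, "gripper": 0},
  {"x": 0, "y": 0, "z": 0, "wx": 0, "wy": 0, "wz": 0, "gripper": 0},
  {"x": 0, "y": 0, "z": 0, "wx": 0, "wy": 0, "wz": 0, "gripper": 0},
  {"x": 0, "y": 0, "z": 0, "wx": 0, "wy": 0, "wz": 0, "gripper": 0},
])

```text
clock: 4.35
tool_pos: [0.4381, -0.2102, 0.0233]
tcp_rot: [-180.0, 0.1, -153.8]
wrist_force: [-0.4, 3.7, 5.9]
finger_gap: 0.0221
gripper_force: 40.0
```

jog_arm([
  {"x": 0, "y": 0, "z": 0.17, "wx": 0, "wy": 0, "wz": 0, "gripper": 0},
  {"x": 0, "y": 0, "z": 0.17, "wx": 0, "wy": 0, "wz": 0, "gripper": 0},
  {"x": 0, "y": 0, "z": 0.17, "wx": 0, "wy": 0, "wz": 0, "gripper": 0},
  {"x": 0, "y": 0, "z": 0.17, "wx": 0, "wy": 0, "wz": 0, "gripper": 0},
  {"x": 0.0226, "y": 0.182, "z": 0, "wx": 0, "wy": 0, "wz": -0.032, "gripper": 0},
  {"x": 0.0226, "y": 0.182, "z": 0, "wx": 0, "wy": 0, "wz": -0.032, "gripper": 0},
  {"x": 0.0226, "y": 0.182, "z": 0, "wx": 0, "wy": 0, "wz": -0.032, "gripper": 0},
  {"x": 0.0226, "y": 0.182, "z": 0, "wx": 0, "wy": 0, "wz": -0.032, "gripper": 0},
  {"x": 0.0226, "y": 0.182, "z": 0, "wx": 0, "wy": 0, "wz": -0.032, "gripper": 0},
  {"x": 0.0226, "y": 0.182, "z": 0, "wx": 0, "wy": 0, "wz": -0.032, "gripper": 0},
  {"x": 0.0226, "y": 0.182, "z": 0, "wx": 0, "wy": 0, "wz": -0.032, "gripper": 0},
  {"x": 0.0226, "y": 0.182, "z": 0, "wx": 0, "wy": 0, "wz": -0.032, "gripper": 0},
  {"x": 0.0226, "y": 0.182, "z": 0, "wx": 0, "wy": 0, "wz": -0.032, "gripper": 0},
  {"x": 0.0226, "y": 0.182, "z": 0, "wx": 0, "wy": 0, "wz": -0.032, "gripper": 0},
  {"x": 0.0226, "y": 0.182, "z": 0, "wx": 0, "wy": 0, "wz": -0.032, "gripper": 0},
  {"x": 0, "y": 0, "z": 0, "wx": 0, "wy": 0, "wz": 0, "gripper": 0},
  {"x": 0, "y": 0, "z": 0, "wx": 0, "wy": 0, "wz": 0, "gripper": 0},
  {"x": 0, "y": 0, "z": 0, "wx": 0, "wy": 0, "wz": 0, "gripper": 0},
])

```text
clock: 5.85
tool_pos: [0.4872, 0.1897, 0.1583]
tcp_rot: [-180.0, -0.0, 174.5]
wrist_force: [0.3, -0.3, -1.7]
finger_gap: 0.0226
gripper_force: 40.0
```

```bash
python3 - <<'E'
from h import *
import pickle
s=read_state();im=snapshot("wrist");cv2.imwrite("pics/w5.png",im[:,:,::-1]);pickle.dump(s,open("w5.pkl","wb"));print(s['tool_pos'],s['tcp_rot'],s['clock'])
E
```

```text
[0.48720084 0.18966454 0.15832908] [-1.79972499e+02 -2.33699988e-02  1.74540388e+02] 5.85
```

View pics/w5.png

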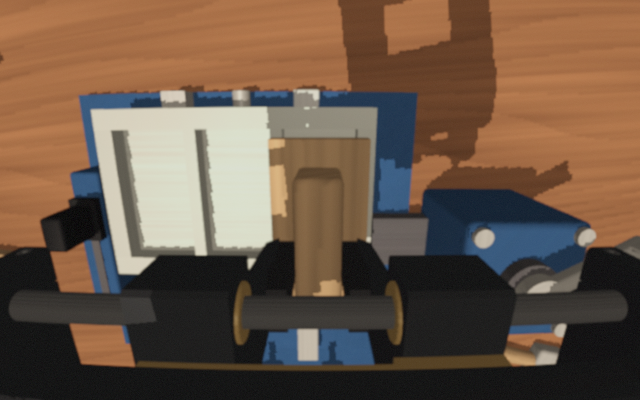

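In this view the held block is square to the bed. The bed's near edge runs from (93,109) to (377,107), and the rim corners of nest2 show at about (283,130) and (357,130).

```bash
python3 - <<'E'
from h import *
import pickle
s=pickle.load(open("w5.pkl","rb"))
P=cast([(93,109),(377,107),(283,130),(357,130),(113,130),(196,130)],.063,"wrist",s);print(P.round(4))
print(np.linalg.norm(P[1]-P[0]),np.linalg.norm(P[3]-P[2]),np.degrees(np.arctan2(*(P[1]-P[0])[:2])))
# block near bottom of sole top edge
print(cast([(286,139),(370,139)],.158-.022+.018,"wrist",s).round(4))
im=cv2.imread("pics/w5.png")
g=cv2.cvtColor(im,cv2.COLOR_BGR2GRAY).astype(int)
for r in(125,132,136):print(r,[(c,g[r,c]) for c in range(276,292)],[(c,g[r,c]) for c in range(350,364)])
E
```

```text
[[0.3947 0.0117 0.063 ]
 [0.4181 0.2448 0.063 ]
 [0.429  0.1675 0.063 ]
 [0.4348 0.2276 0.063 ]
 [0.4136 0.025  0.063 ]
 [0.4216 0.096  0.063 ]]
0.23430121676594545 0.060391460456986575 5.72048961297467
[[0.4299 0.1786 0.154 ]
 [0.4343 0.224  0.154 ]]
125 [(276, np.int64(135)), (277, np.int64(136)), (278, np.int64(136)), (279, np.int64(135)), (280, np.int64(134)), (281, np.int64(136)), (282, np.int64(136)), (283, np.int64(135)), (284, np.int64(137)), (285, np.int64(136)), (286, np.int64(135)), (287, np.int64(136)), (288, np.int64(136)), (289, np.int64(136)), (290, np.int64(137)), (291, np.int64(136))] [(350, np.int64(141)), (351, np.int64(141)), (352, np.int64(141)), (353, np.int64(141)), (354, np.int64(140)), (355, np.int64(140)), (356, np.int64(140)), (357, np.int64(142)), (358, np.int64(141)), (359, np.int64(141)), (360, np.int64(141)), (361, np.int64(142)), (362, np.int64(141)), (363, np.int64(140))]
132 [(276, np.int64(133)), (277, np.int64(135)), (278, np.int64(135)), (279, np.int64(134)), (280, np.int64(132)), (281, np.int64(121)), (282, np.int64(109)), (283, np.int64(108)), (
[... 447 characters left out ...]
.int64(140)), (363, np.int64(140))]
136 [(276, np.int64(129)), (277, np.int64(127)), (278, np.int64(128)), (279, np.int64(127)), (280, np.int64(125)), (281, np.int64(115)), (282, np.int64(104)), (283, np.int64(105)), (284, np.int64(117)), (285, np.int64(128)), (286, np.int64(129)), (287, np.int64(131)), (288, np.int64(131)), (289, np.int64(132)), (290, np.int64(130)), (291, np.int64(131))] [(350, np.int64(135)), (351, np.int64(135)), (352, np.int64(136)), (353, np.int64(135)), (354, np.int64(124)), (355, np.int64(107)), (356, np.int64(94)), (357, np.int64(109)), (358, np.int64(124)), (359, np.int64(131)), (360, np.int64(131)), (361, np.int64(131)), (362, np.int64(132)), (363, np.int64(131))]
```

jog_arm([
  {"x": 0.004, "y": 0.012, "z": -0.13, "wx": 0, "wy": 0, "wz": 0, "gripper": 0},
  {"x": 0, "y": 0, "z": -0.13, "wx": 0, "wy": 0, "wz": 0, "gripper": 0},
  {"x": 0, "y": 0, "z": -0.11, "wx": 0, "wy": 0, "wz": 0, "gripper": 0},
  {"x": 0, "y": 0, "z": -0.02, "wx": 0, "wy": 0, "wz": 0, "gripper": 0},
  {"x": 0, "y": 0, "z": -0.02, "wx": 0, "wy": 0, "wz": 0, "gripper": 0},
  {"x": 0, "y": 0, "z": -0.02, "wx": 0, "wy": 0, "wz": 0, "gripper": 0},
  {"x": 0, "y": 0, "z": -0.02, "wx": 0, "wy": 0, "wz": 0, "gripper": 0},
  {"x": 0, "y": 0, "z": 0, "wx": 0, "wy": 0, "wz": 0, "gripper": 0},
])

```text
clock: 6.57
tool_pos: [0.4885, 0.1922, 0.0687]
tcp_rot: [180.0, 0.0, 174.5]
wrist_force: [-0.8, -0.3, -1.4]
finger_gap: 0.0228
gripper_force: 40.0
```

```bash
python3 - <<'E'
from h import *
s=read_state();print(s['tool_pos'],s['wrist_force'],s['torque'])
E
```

```text
[0.48849326 0.19220192 0.06871429] [-0.82180495 -0.25877329 -1.38080856] [0.05082549 0.01948514 0.01429602]
```

jog_arm([
  {"x": 0, "y": 0, "z": -0.01, "wx": 0, "wy": 0, "wz": 0, "gripper": 0},
  {"x": 0, "y": 0, "z": -0.01, "wx": 0, "wy": 0, "wz": 0, "gripper": 0},
  {"x": 0, "y": 0, "z": 0, "wx": 0, "wy": 0, "wz": 0, "gripper": 0},
  {"x": 0, "y": 0, "z": 0, "wx": 0, "wy": 0, "wz": 0, "gripper": 0},
])

```text
clock: 6.9
tool_pos: [0.489, 0.1933, 0.0676]
tcp_rot: [179.9, 0.2, 174.5]
wrist_force: [-6.7, 3.5, 22.6]
finger_gap: 0.0228
gripper_force: 40.0
```

jog_arm([
  {"x": 0, "y": 0, "z": -0.01, "wx": 0, "wy": 0, "wz": 0, "gripper": 0},
  {"x": 0, "y": 0, "z": -0.005, "wx": 0, "wy": 0, "wz": 0, "gripper": 0},
  {"x": 0, "y": 0, "z": 0, "wx": 0, "wy": 0, "wz": 0, "gripper": 0},
])

```text
clock: 7.15
tool_pos: [0.4898, 0.1933, 0.0673]
tcp_rot: [179.9, 0.4, 174.6]
wrist_force: [-13.4, -0.6, 48.2]
finger_gap: 0.0231
gripper_force: 40.0
```

jog_arm([
  {"x": 0, "y": 0, "z": 0.015, "wx": 0, "wy": 0, "wz": 0, "gripper": 0},
  {"x": 0, "y": 0, "z": 0.01, "wx": 0, "wy": 0, "wz": 0, "gripper": 0.5},
  {"x": 0, "y": 0, "z": 0, "wx": 0, "wy": 0, "wz": 0, "gripper": 0.5},
  {"x": 0, "y": 0, "z": 0, "wx": 0, "wy": 0, "wz": 0, "gripper": 0.5},
  {"x": 0, "y": 0, "z": 0, "wx": 0, "wy": 0, "wz": 0, "gripper": 0.5},
  {"x": 0, "y": 0, "z": 0.1, "wx": 0, "wy": 0, "wz": 0, "gripper": 0.5},
  {"x": 0, "y": 0, "z": 0.2, "wx": 0, "wy": 0, "wz": 0, "gripper": 0.5},
  {"x": 0, "y": 0, "z": 0.2, "wx": 0, "wy": 0, "wz": 0, "gripper": 0.5},
  {"x": 0, "y": 0, "z": 0.2, "wx": 0, "wy": 0, "wz": 0, "gripper": 0.5},
  {"x": 0, "y": -0.2, "z": 0.05, "wx": 0, "wy": 0, "wz": 0, "gripper": 0.5},
  {"x": 0, "y": -0.2, "z": 0, "wx": 0, "wy": 0, "wz": 0, "gripper": 0.5},
  {"x": 0, "y": -0.2, "z": 0, "wx": 0, "wy": 0, "wz": 0, "gripper": 0.5},
  {"x": 0, "y": -0.2, "z": 0, "wx": 0, "wy": 0, "wz": 0, "gripper": 0.5},
  {"x": 0, "y": -0.2, "z": 0, "wx": 0, "wy": 0, "wz": 0, "gripper": 0.5},
  {"x": 0, "y": -0.2, "z": 0, "wx": 0, "wy": 0, "wz": 0, "gripper": 0.5},
  {"x": 0, "y": -0.2, "z": 0, "wx": 0, "wy": 0, "wz": 0, "gripper": 0.5},
  {"x": 0, "y": -0.2, "z": 0, "wx": 0, "wy": 0, "wz": 0, "gripper": 0.5},
])

```text
clock: 8.57
tool_pos: [0.4878, -0.1296, 0.2161]
tcp_rot: [180.0, -0.0, 174.5]
wrist_force: [0.5, -0.1, -0.8]
finger_gap: 0.0439
gripper_force: 0.0
```

```bash
cat >> h.py <<'E'
def pale(n,z=.018,f=None):
    s=read_state(); im=snapshot(n)
    if f: cv2.imwrite(f,im[:,:,::-1])
    H,S,V=np.moveaxis(cv2.cvtColor(im,cv2.COLOR_RGB2HSV).astype(int),2,0)
    m=(H>12)&(H<26)&(S>60)&(S<130)&(V>90) if n=="wrist" else (H>13)&(H<20)&(S>110)&(S<185)&(V>150)
    return s,[b for b in blobs(m,60,z,n,s) if b[1][0]<140 and 200<b[0][0]<700 and -600<b[0][1]<400]
E
python3 - <<'E'
from h import *
s,b=pale("wrist",f="pics/w6.png");print(s['clock'],s['tool_pos'],b)
s,b=pale("top",f="pics/t6.png");print(b)
print("placed at z .097",pale("top",.08)[1])
E
```

```text
8.5667 [ 0.48780183 -0.12958567  0.2161224 ] [([582.0, -210.0], [115.0, 58.0], -9.7, [267.0, 246.0]), ([499.0, 244.0], [127.0, 86.0], -5.6, [614.0, 156.0]), ([433.0, -359.0], [112.0, 71.0], 6.1, [119.0, 145.0])]
[([241.0, 374.0], [98.0, 65.0], 41.3, [172.0, 247.0]), ([435.0, -359.0], [110.0, 57.0], 7.0, [414.0, 186.0]), ([498.0, 201.0], [114.0, 58.0], -6.1, [233.0, 163.0])]
placed at z .097 [([238.0, 358.0], [94.0, 61.0], 39.0, [171.0, 247.0]), ([423.0, -343.0], [106.0, 54.0], 6.7, [414.0, 186.0]), ([485.0, 191.0], [110.0, 55.0], -6.1, [233.0, 163.0]), ([698.0, 375.0], [91.0, 13.0], 69.2, [175.0, 93.0])]
```

jog_arm([
  {"x": 0.096, "y": -0.0814, "z": -0.096, "wx": 0, "wy": 0, "wz": -0.0094, "gripper": 0.5},
  {"x": 0.096, "y": -0.0814, "z": -0.096, "wx": 0, "wy": 0, "wz": -0.0094, "gripper": 0.5},
  {"x": 0.096, "y": -0.0814, "z": -0.096, "wx": 0, "wy": 0, "wz": -0.0094, "gripper": 0.5},
  {"x": 0.096, "y": -0.0814, "z": -0.096, "wx": 0, "wy": 0, "wz": -0.0094, "gripper": 0.5},
  {"x": 0.096, "y": -0.0814, "z": -0.096, "wx": 0, "wy": 0, "wz": -0.0094, "gripper": 0.5},
  {"x": 0, "y": 0, "z": -0.12, "wx": 0, "wy": 0, "wz": 0, "gripper": 0.5},
  {"x": 0, "y": 0, "z": -0.12, "wx": 0, "wy": 0, "wz": 0, "gripper": 0.5},
  {"x": 0, "y": 0, "z": -0.12, "wx": 0, "wy": 0, "wz": 0, "gripper": 0.5},
  {"x": 0, "y": 0, "z": -0.07, "wx": 0, "wy": 0, "wz": 0, "gripper": 0.5},
  {"x": 0, "y": 0, "z": -0.06, "wx": 0, "wy": 0, "wz": 0, "gripper": 0.5},
  {"x": 0, "y": 0, "z": 0, "wx": 0, "wy": 0, "wz": 0, "gripper": 0.5},
  {"x": 0, "y": 0, "z": 0, "wx": 0, "wy": 0, "wz": 0, "gripper": 0},
  {"x": 0, "y": 0, "z": 0, "wx": 0, "wy": 0, "wz": 0, "gripper": 0},
  {"x": 0, "y": 0, "z": 0, "wx": 0, "wy": 0, "wz": 0, "gripper": 0},
  {"x": 0, "y": 0, "z": 0, "wx": 0, "wy": 0, "wz": 0, "gripper": 0},
  {"x": 0, "y": 0, "z": 0, "wx": 0, "wy": 0, "wz": 0, "gripper": 0},
  {"x": 0, "y": 0, "z": 0, "wx": 0, "wy": 0, "wz": 0, "gripper": 0},
])

```text
clock: 10.13
tool_pos: [0.5848, -0.2093, 0.0234]
tcp_rot: [-180.0, 0.1, 170.3]
wrist_force: [-0.2, -1.0, 4.8]
finger_gap: 0.0224
gripper_force: 40.0
```

jog_arm([
  {"x": 0, "y": 0, "z": 0.17, "wx": 0, "wy": 0, "wz": 0, "gripper": 0},
  {"x": 0, "y": 0, "z": 0.17, "wx": 0, "wy": 0, "wz": 0, "gripper": 0},
  {"x": 0, "y": 0, "z": 0.17, "wx": 0, "wy": 0, "wz": 0, "gripper": 0},
  {"x": 0, "y": 0, "z": 0.17, "wx": 0, "wy": 0, "wz": 0, "gripper": 0},
  {"x": -0.0514, "y": 0.165, "z": 0, "wx": 0, "wy": 0, "wz": 0.0047, "gripper": 0},
  {"x": -0.0514, "y": 0.165, "z": 0, "wx": 0, "wy": 0, "wz": 0.0047, "gripper": 0},
  {"x": -0.0514, "y": 0.165, "z": 0, "wx": 0, "wy": 0, "wz": 0.0047, "gripper": 0},
  {"x": -0.0514, "y": 0.165, "z": 0, "wx": 0, "wy": 0, "wz": 0.0047, "gripper": 0},
  {"x": -0.0514, "y": 0.165, "z": 0, "wx": 0, "wy": 0, "wz": 0.0047, "gripper": 0},
  {"x": -0.0514, "y": 0.165, "z": 0, "wx": 0, "wy": 0, "wz": 0.0047, "gripper": 0},
  {"x": -0.0514, "y": 0.165, "z": 0, "wx": 0, "wy": 0, "wz": 0.0047, "gripper": 0},
  {"x": -0.0514, "y": 0.165, "z": 0, "wx": 0, "wy": 0, "wz": 0.0047, "gripper": 0},
  {"x": -0.0514, "y": 0.165, "z": 0, "wx": 0, "wy": 0, "wz": 0.0047, "gripper": 0},
  {"x": -0.0514, "y": 0.165, "z": 0, "wx": 0, "wy": 0, "wz": 0.0047, "gripper": 0},
  {"x": 0, "y": 0, "z": 0, "wx": 0, "wy": 0, "wz": 0, "gripper": 0},
  {"x": 0, "y": 0, "z": 0, "wx": 0, "wy": 0, "wz": 0, "gripper": 0},
])

```text
clock: 11.47
tool_pos: [0.4807, 0.1222, 0.1584]
tcp_rot: [-180.0, -0.0, 174.7]
wrist_force: [-0.6, -1.2, -2.7]
finger_gap: 0.0225
gripper_force: 40.0
```

```bash
python3 - <<'E'
from h import *
import pickle
s=read_state();im=snapshot("wrist");cv2.imwrite("pics/w7.png",im[:,:,::-1]);print(s['tool_pos'],s['tcp_rot'],s['finger_gap'])
E
```

```text
[0.48071498 0.12222865 0.158434  ] [-1.79991287e+02 -2.52868683e-02  1.74663937e+02] 0.022530161478278857
```

View pics/w7.png

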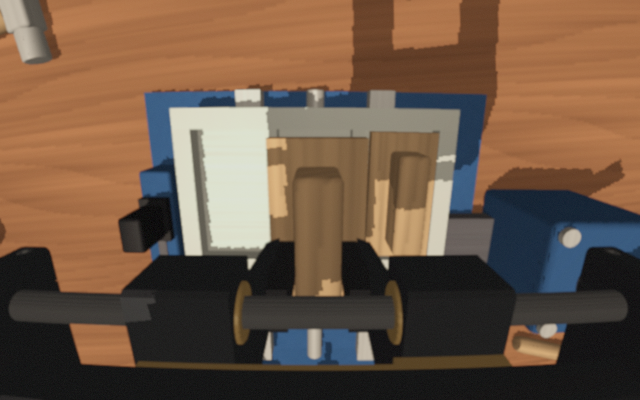

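The view shows the first block seated flush in nest2 and the held block square over nest1, whose rim edges are near columns 278 and 352. Going down.

jog_arm([
  {"x": 0.004, "y": -0.004, "z": -0.13, "wx": 0, "wy": 0, "wz": 0, "gripper": 0},
  {"x": 0, "y": 0, "z": -0.13, "wx": 0, "wy": 0, "wz": 0, "gripper": 0},
  {"x": 0, "y": 0, "z": -0.11, "wx": 0, "wy": 0, "wz": 0, "gripper": 0},
  {"x": 0, "y": 0, "z": -0.02, "wx": 0, "wy": 0, "wz": 0, "gripper": 0},
  {"x": 0, "y": 0, "z": -0.02, "wx": 0, "wy": 0, "wz": 0, "gripper": 0},
  {"x": 0, "y": 0, "z": -0.02, "wx": 0, "wy": 0, "wz": 0, "gripper": 0},
  {"x": 0, "y": 0, "z": -0.02, "wx": 0, "wy": 0, "wz": 0, "gripper": 0},
  {"x": 0, "y": 0, "z": -0.015, "wx": 0, "wy": 0, "wz": 0, "gripper": 0},
  {"x": 0, "y": 0, "z": -0.01, "wx": 0, "wy": 0, "wz": 0, "gripper": 0},
  {"x": 0, "y": 0, "z": 0, "wx": 0, "wy": 0, "wz": 0, "gripper": 0},
  {"x": 0, "y": 0, "z": 0, "wx": 0, "wy": 0, "wz": 0, "gripper": 0},
])

```text
clock: 12.43
tool_pos: [0.4835, 0.1192, 0.0676]
tcp_rot: [-179.9, 0.3, 174.5]
wrist_force: [-11.1, -7.4, 35.9]
finger_gap: 0.023
gripper_force: 40.0
```

Seated at the same height as the first. Releasing it and moving toward block B.

jog_arm([
  {"x": 0, "y": 0, "z": 0.02, "wx": 0, "wy": 0, "wz": 0, "gripper": 0},
  {"x": 0, "y": 0, "z": 0, "wx": 0, "wy": 0, "wz": 0, "gripper": 0.5},
  {"x": 0, "y": 0, "z": 0, "wx": 0, "wy": 0, "wz": 0, "gripper": 0.5},
  {"x": 0, "y": 0, "z": 0, "wx": 0, "wy": 0, "wz": 0, "gripper": 0.5},
  {"x": 0, "y": 0, "z": 0, "wx": 0, "wy": 0, "wz": 0, "gripper": 0.5},
  {"x": 0, "y": 0, "z": 0.1, "wx": 0, "wy": 0, "wz": 0, "gripper": 0.5},
  {"x": 0, "y": 0, "z": 0.2, "wx": 0, "wy": 0, "wz": 0, "gripper": 0.5},
  {"x": 0, "y": 0, "z": 0.2, "wx": 0, "wy": 0, "wz": 0, "gripper": 0.5},
  {"x": 0, "y": 0, "z": 0.2, "wx": 0, "wy": 0, "wz": 0, "gripper": 0.5},
  {"x": -0.01, "y": -0.2, "z": 0.05, "wx": 0, "wy": 0, "wz": 0, "gripper": 0.5},
  {"x": -0.01, "y": -0.2, "z": 0, "wx": 0, "wy": 0, "wz": 0, "gripper": 0.5},
  {"x": -0.01, "y": -0.2, "z": 0, "wx": 0, "wy": 0, "wz": 0, "gripper": 0.5},
  {"x": -0.01, "y": -0.2, "z": 0, "wx": 0, "wy": 0, "wz": 0, "gripper": 0.5},
  {"x": -0.01, "y": -0.2, "z": 0, "wx": 0, "wy": 0, "wz": 0, "gripper": 0.5},
  {"x": -0.01, "y": -0.2, "z": 0, "wx": 0, "wy": 0, "wz": 0, "gripper": 0.5},
  {"x": -0.01, "y": -0.2, "z": 0, "wx": 0, "wy": 0, "wz": 0, "gripper": 0.5},
  {"x": -0.01, "y": -0.2, "z": 0, "wx": 0, "wy": 0, "wz": 0, "gripper": 0.5},
  {"x": -0.01, "y": -0.2, "z": 0, "wx": 0, "wy": 0, "wz": 0, "gripper": 0.5},
  {"x": 0, "y": 0, "z": 0, "wx": 0, "wy": 0, "wz": 0, "gripper": 0.5},
  {"x": 0, "y": 0, "z": 0, "wx": 0, "wy": 0, "wz": 0, "gripper": 0.5},
])

```text
clock: 14.1
tool_pos: [0.4639, -0.2414, 0.2166]
tcp_rot: [179.9, -0.1, 174.3]
wrist_force: [-0.8, -0.0, 0.2]
finger_gap: 0.0438
gripper_force: 0.0
```

```bash
python3 - <<'E'
from h import *
s,b=pale("wrist",f="pics/w8.png");print(s['clock'],s['tool_pos'],b)
s,b=pale("top",f="pics/t8.png");print(b)
print("placed",pale("top",.063)[1])
E
```

```text
14.1 [ 0.46388308 -0.24138163  0.2166468 ] [([512.0, -284.0], [56.0, 46.0], -6.4, [286.0, 216.0]), ([496.0, 142.0], [132.0, 43.0], 9.5, [630.0, 170.0]), ([433.0, -357.0], [113.0, 61.0], 6.1, [215.0, 155.0])]
[([251.0, 361.0], [96.0, 96.0], 2.5, [177.0, 243.0]), ([431.0, -359.0], [103.0, 56.0], 6.4, [416.0, 192.0]), ([511.0, 123.0], [76.0, 58.0], -4.5, [259.0, 158.0]), ([500.0, 200.0], [112.0, 58.0], -5.7, [233.0, 160.0])]
placed [([249.0, 349.0], [93.0, 93.0], 2.5, [177.0, 243.0]), ([425.0, -348.0], [103.0, 54.0], 6.4, [416.0, 191.0]), ([500.0, 119.0], [76.0, 56.0], -5.1, [259.0, 158.0]), ([490.0, 193.0], [108.0, 56.0], -6.0, [233.0, 160.0])]
```

jog_arm([
  {"x": -0.03, "y": -0.1166, "z": -0.0966, "wx": 0, "wy": 0, "wz": 0.0262, "gripper": 0.5},
  {"x": -0.03, "y": -0.1166, "z": -0.0966, "wx": 0, "wy": 0, "wz": 0.0262, "gripper": 0.5},
  {"x": -0.03, "y": -0.1166, "z": -0.0966, "wx": 0, "wy": 0, "wz": 0.0262, "gripper": 0.5},
  {"x": -0.03, "y": -0.1166, "z": -0.0966, "wx": 0, "wy": 0, "wz": 0.0262, "gripper": 0.5},
  {"x": -0.03, "y": -0.1166, "z": -0.0966, "wx": 0, "wy": 0, "wz": 0.0262, "gripper": 0.5},
  {"x": 0, "y": 0, "z": -0.12, "wx": 0, "wy": 0, "wz": 0, "gripper": 0.5},
  {"x": 0, "y": 0, "z": -0.12, "wx": 0, "wy": 0, "wz": 0, "gripper": 0.5},
  {"x": 0, "y": 0, "z": -0.12, "wx": 0, "wy": 0, "wz": 0, "gripper": 0.5},
  {"x": 0, "y": 0, "z": -0.07, "wx": 0, "wy": 0, "wz": 0, "gripper": 0.5},
  {"x": 0, "y": 0, "z": -0.06, "wx": 0, "wy": 0, "wz": 0, "gripper": 0.5},
  {"x": 0, "y": 0, "z": 0, "wx": 0, "wy": 0, "wz": 0, "gripper": 0.5},
  {"x": 0, "y": 0, "z": 0, "wx": 0, "wy": 0, "wz": 0, "gripper": 0},
  {"x": 0, "y": 0, "z": 0, "wx": 0, "wy": 0, "wz": 0, "gripper": 0},
  {"x": 0, "y": 0, "z": 0, "wx": 0, "wy": 0, "wz": 0, "gripper": 0},
  {"x": 0, "y": 0, "z": 0, "wx": 0, "wy": 0, "wz": 0, "gripper": 0},
  {"x": 0, "y": 0, "z": 0, "wx": 0, "wy": 0, "wz": 0, "gripper": 0},
  {"x": 0, "y": 0, "z": 0, "wx": 0, "wy": 0, "wz": 0, "gripper": 0},
])

```text
clock: 15.67
tool_pos: [0.4349, -0.357, 0.0237]
tcp_rot: [-179.9, 0.1, -173.7]
wrist_force: [2.2, -0.2, 4.8]
finger_gap: 0.0223
gripper_force: 40.0
```

jog_arm([
  {"x": 0, "y": 0, "z": 0.17, "wx": 0, "wy": 0, "wz": 0, "gripper": 0},
  {"x": 0, "y": 0, "z": 0.17, "wx": 0, "wy": 0, "wz": 0, "gripper": 0},
  {"x": 0, "y": 0, "z": 0.17, "wx": 0, "wy": 0, "wz": 0, "gripper": 0},
  {"x": 0, "y": 0, "z": 0.17, "wx": 0, "wy": 0, "wz": 0, "gripper": 0},
  {"x": 0.0182, "y": 0.1847, "z": 0, "wx": 0, "wy": 0, "wz": -0.0119, "gripper": 0},
  {"x": 0.0182, "y": 0.1847, "z": 0, "wx": 0, "wy": 0, "wz": -0.0119, "gripper": 0},
  {"x": 0.0182, "y": 0.1847, "z": 0, "wx": 0, "wy": 0, "wz": -0.0119, "gripper": 0},
  {"x": 0.0182, "y": 0.1847, "z": 0, "wx": 0, "wy": 0, "wz": -0.0119, "gripper": 0},
  {"x": 0.0182, "y": 0.1847, "z": 0, "wx": 0, "wy": 0, "wz": -0.0119, "gripper": 0},
  {"x": 0.0182, "y": 0.1847, "z": 0, "wx": 0, "wy": 0, "wz": -0.0119, "gripper": 0},
  {"x": 0.0182, "y": 0.1847, "z": 0, "wx": 0, "wy": 0, "wz": -0.0119, "gripper": 0},
  {"x": 0.0182, "y": 0.1847, "z": 0, "wx": 0, "wy": 0, "wz": -0.0119, "gripper": 0},
  {"x": 0.0182, "y": 0.1847, "z": 0, "wx": 0, "wy": 0, "wz": -0.0119, "gripper": 0},
  {"x": 0.0182, "y": 0.1847, "z": 0, "wx": 0, "wy": 0, "wz": -0.0119, "gripper": 0},
  {"x": 0.0182, "y": 0.1847, "z": 0, "wx": 0, "wy": 0, "wz": -0.0119, "gripper": 0},
  {"x": 0, "y": 0, "z": 0, "wx": 0, "wy": 0, "wz": 0, "gripper": 0},
  {"x": 0, "y": 0, "z": 0, "wx": 0, "wy": 0, "wz": 0, "gripper": 0},
])

```text
clock: 17.08
tool_pos: [0.4738, 0.0515, 0.1586]
tcp_rot: [-180.0, -0.1, 174.7]
wrist_force: [-0.3, -0.3, -1.4]
finger_gap: 0.0227
gripper_force: 40.0
```

```bash
python3 - <<'E'
from h import *
s,b=pale("top",f="pics/t9.png");print(s['clock'],s['tool_pos'],s['tcp_rot'],b)
print("placed",pale("top",.063)[1]); cv2.imwrite("pics/w9.png",snapshot("wrist")[:,:,::-1])
E
```

```text
17.0833 [0.47376835 0.05149691 0.1586039 ] [-1.79991735e+02 -5.95524578e-02  1.74715278e+02] [([499.0, 215.0], [115.0, 37.0], -11.5, [229.0, 162.0])]
placed [([489.0, 207.0], [111.0, 37.0], -11.5, [229.0, 162.0])]
```

View pics/w9.png

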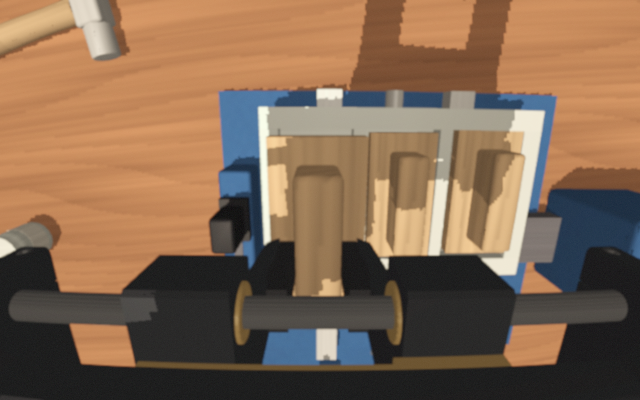

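Both placed blocks are flush. The third is square over nest0, with rim edges at columns 278 and 352. Going down and pressing.

jog_arm([
  {"x": 0.004, "y": -0.006, "z": -0.13, "wx": 0, "wy": 0, "wz": 0, "gripper": 0},
  {"x": 0, "y": 0, "z": -0.13, "wx": 0, "wy": 0, "wz": 0, "gripper": 0},
  {"x": 0, "y": 0, "z": -0.11, "wx": 0, "wy": 0, "wz": 0, "gripper": 0},
  {"x": 0, "y": 0, "z": -0.02, "wx": 0, "wy": 0, "wz": 0, "gripper": 0},
  {"x": 0, "y": 0, "z": -0.02, "wx": 0, "wy": 0, "wz": 0, "gripper": 0},
  {"x": 0, "y": 0, "z": -0.02, "wx": 0, "wy": 0, "wz": 0, "gripper": 0},
  {"x": 0, "y": 0, "z": -0.02, "wx": 0, "wy": 0, "wz": 0, "gripper": 0},
  {"x": 0, "y": 0, "z": -0.015, "wx": 0, "wy": 0, "wz": 0, "gripper": 0},
  {"x": 0, "y": 0, "z": -0.01, "wx": 0, "wy": 0, "wz": 0, "gripper": 0},
  {"x": 0, "y": 0, "z": 0, "wx": 0, "wy": 0, "wz": 0, "gripper": 0},
  {"x": 0, "y": 0, "z": 0, "wx": 0, "wy": 0, "wz": 0, "gripper": 0},
])

```text
clock: 18.15
tool_pos: [0.4763, 0.0476, 0.0677]
tcp_rot: [-179.9, 0.3, 174.5]
wrist_force: [-10.9, -5.8, 35.1]
finger_gap: 0.0227
gripper_force: 40.0
```

jog_arm([
  {"x": 0, "y": 0, "z": 0.02, "wx": 0, "wy": 0, "wz": 0, "gripper": 0},
  {"x": 0, "y": 0, "z": 0, "wx": 0, "wy": 0, "wz": 0, "gripper": 0.5},
  {"x": 0, "y": 0, "z": 0, "wx": 0, "wy": 0, "wz": 0, "gripper": 0.5},
  {"x": 0, "y": 0, "z": 0, "wx": 0, "wy": 0, "wz": 0, "gripper": 0.5},
  {"x": 0, "y": 0, "z": 0, "wx": 0, "wy": 0, "wz": 0, "gripper": 0.5},
  {"x": 0, "y": 0, "z": 0.1, "wx": 0, "wy": 0, "wz": 0, "gripper": 0.4},
  {"x": 0, "y": 0, "z": 0.2, "wx": 0, "wy": 0, "wz": 0, "gripper": 0.4},
  {"x": 0, "y": 0, "z": 0.2, "wx": 0, "wy": 0, "wz": 0, "gripper": 0.4},
  {"x": 0, "y": 0, "z": 0.2, "wx": 0, "wy": 0, "wz": 0, "gripper": 0.4},
  {"x": 0.04, "y": -0.12, "z": 0, "wx": 0, "wy": 0, "wz": 0, "gripper": 0.4},
  {"x": 0.04, "y": -0.12, "z": 0, "wx": 0, "wy": 0, "wz": 0, "gripper": 0.4},
  {"x": 0.04, "y": -0.12, "z": 0, "wx": 0, "wy": 0, "wz": 0, "gripper": 0.4},
  {"x": 0, "y": 0, "z": 0, "wx": 0, "wy": 0, "wz": 0, "gripper": 0.4},
  {"x": 0, "y": 0, "z": 0, "wx": 0, "wy": 0, "wz": 0, "gripper": 0.4},
])

```text
clock: 19.32
tool_pos: [0.4992, -0.0239, 0.2073]
tcp_rot: [180.0, -0.1, 174.4]
wrist_force: [0.2, -0.0, -0.1]
finger_gap: 0.0352
gripper_force: 0.0
```

```bash
python3 - <<'E'
from h import *
s=read_state();im=snapshot("wrist")[:,:,::-1];t=snapshot("top")[:,:,::-1];cv2.imwrite("pics/w10.png",im);cv2.imwrite("pics/t10.png",t);print(s['tool_pos'],s['tcp_rot'])
for n,i,sc in(("wrist",im,s),("top",t,None)):
    V=i.max(2)
    for z in(.099,.058):print(n,z,[b for b in blobs(V<45,20,z,n,s) if abs(b[0][0]-485)<60 and abs(b[0][1]+24)<50])
c=np.vstack([np.hstack([cv2.resize(im[60:300,150:450],None,fx=1.3,fy=1.3),np.zeros((312,10,3),np.uint8),cv2.resize(t[90:210,200:340],(364,312))])]);cv2.imwrite("pics/c10.png",c)
E
```

```text
[ 0.49915012 -0.02388247  0.2072983 ] [ 1.79978403e+02 -5.95994794e-02  1.74400541e+02]
wrist 0.099 [([480.0, -25.0], [27.0, 20.0], -5.3, [315.0, 168.0])]
wrist 0.058 [([487.0, -26.0], [31.0, 23.0], -5.3, [315.0, 168.0])]
top 0.099 []
top 0.058 []
```

View pics/c10.png

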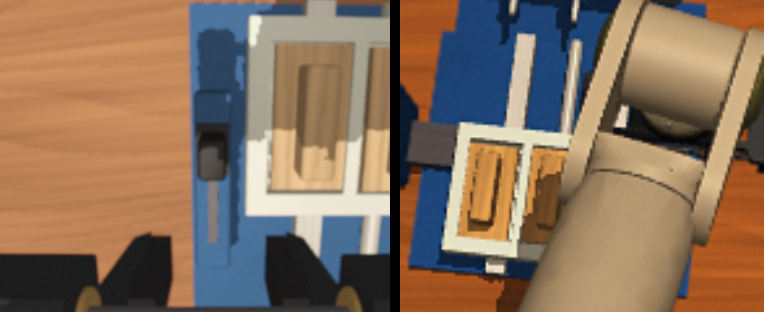

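The crop shows the third block seated in nest0. The lock grip's top centre is at about (0.481, −0.025).

jog_arm([
  {"x": -0.04, "y": -0.005, "z": -0.1, "wx": 0, "wy": 0, "wz": 0, "gripper": 0.4},
  {"x": -0.045, "y": 0, "z": -0.15, "wx": 0, "wy": 0, "wz": 0, "gripper": 0.4},
  {"x": 0, "y": 0, "z": -0.15, "wx": 0, "wy": 0, "wz": 0, "gripper": 0.4},
  {"x": 0, "y": 0, "z": -0.15, "wx": 0, "wy": 0, "wz": 0, "gripper": 0.4},
  {"x": 0, "y": 0, "z": -0.12, "wx": 0, "wy": 0, "wz": 0, "gripper": 0.4},
  {"x": 0, "y": 0, "z": 0, "wx": 0, "wy": 0, "wz": 0, "gripper": 0.4},
  {"x": 0, "y": 0, "z": 0, "wx": 0, "wy": 0, "wz": 0, "gripper": 0},
  {"x": 0, "y": 0, "z": 0, "wx": 0, "wy": 0, "wz": 0, "gripper": 0},
  {"x": 0, "y": 0, "z": 0, "wx": 0, "wy": 0, "wz": 0, "gripper": 0},
  {"x": 0, "y": 0, "z": 0, "wx": 0, "wy": 0, "wz": 0, "gripper": 0},
  {"x": 0, "y": 0, "z": 0, "wx": 0, "wy": 0, "wz": 0, "gripper": 0},
], squeeze=40)

```text
clock: 20.33
tool_pos: [0.4826, -0.0243, 0.0748]
tcp_rot: [-180.0, 0.1, 174.5]
wrist_force: [-1.0, -0.1, -0.5]
finger_gap: 0.004
gripper_force: 0.0
```

Nothing was gripped: the dark blob was probably the grip's near face, not its top. Measuring the lighter top face from the saved picture.

```bash
python3 - <<'E'
from h import *
i=cv2.imread("pics/w10.png");V=i.max(2).astype(int)
for r in range(150,206,3):print(r,V[r,296:334:3])
s=dict(tool_pos=np.array([.49915,-.02388,.2073]),tcp_rot=np.array([179.978,-.06,174.4]))
for r in(155,160,165,170,175,180,185,190,195,200):print(r,cast([(314,r)],.099,"wrist",s).round(4)[0,:2],cast([(314,r)],.06,"wrist",s).round(4)[0,:2])
print(read_state()['finger_gap'],read_state()['gripper_force'])
E
```

```text
150 [164 115  92  94  95  94  95  95  95  95  89  90  92]
153 [166 113  88  89  88  90  90  89  90  90  87  91  92]
156 [167 120  38  38  37  37  38  39  39  43  63  91  93]
159 [164 122  36  37  41  38  39  38  41  38  66  90  92]
162 [168 122  58  27  22  20  22  22  20  36  64  90  91]
165 [168 131  69  21  21  19  18  17  17  29  62  91  93]
168 [165 132  58  30  30  28  27  27  26  28  62  92  92]
171 [164 134  50  35  35  41  40  40  42  30  65  93  93]
174 [165 137  51  61  75  88  86  57  39  27  63  91  94]
177 [180 137  56  89  94  90  88  63  38  27  64  91  93]
180 [180 136  56  92  92  88  88  63  37  28  62  88  92]
183 [175 134  62  91  91  89  87  71  60  33  64  90 108]
186 [167 135  62  87  90  87  83  79  72  39  76  90 103]
189 [179 140  64  87  88  85  80  74  69  54  83  89  93]
192 [185 139  64  84  85  84  78  74  67  55 103  91  92]
195 [190 143  92  84  84  80  75  70  63  90 127  91  94]
198 [186 143 140 100  82  79  80  77  91 143 131  93 102]
201 [183 143 158 161 155 135 140 140 157 159 131  90 114]
204 [183 141 156 159 156 136 139 141 157 157 130  91 110]
155 [ 0.4654 -0.0231] [ 0.4704 -0.024 ]
160 [ 0.4697 -0.0235] [ 0.4753 -0.0245]
165 [ 0.4741 -0.0239] [ 0.4803 -0.025 ]
170 [ 0.4785 -0.0244] [ 0.4854 -0.0255]
175 [ 0.483  -0.0248] [ 0.4904 -0.026 ]
180 [ 0.4875 -0.0253] [ 0.4956 -0.0266]
185 [ 0.492  -0.0258] [ 0.5007 -0.0271]
190 [ 0.4966 -0.0262] [ 0.5059 -0.0276]
195 [ 0.5012 -0.0267] [ 0.5112 -0.0282]
200 [ 0.5058 -0.0272] [ 0.5165 -0.0287]
0.00404430358934074 0.0
```

```bash
python3 - <<'E'
from h import *
im=snapshot("wrist")[:,:,::-1];t=snapshot("scene")[:,:,::-1];cv2.imwrite("pics/w11.png",im);cv2.imwrite("pics/s11.png",t)
c=np.hstack([cv2.resize(im[120:330,200:440],(400,350)),cv2.resize(t[190:330,300:460],(400,350))]);cv2.imwrite("pics/c11.png",c)
E
```

```text
(no output)
```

View pics/c11.png

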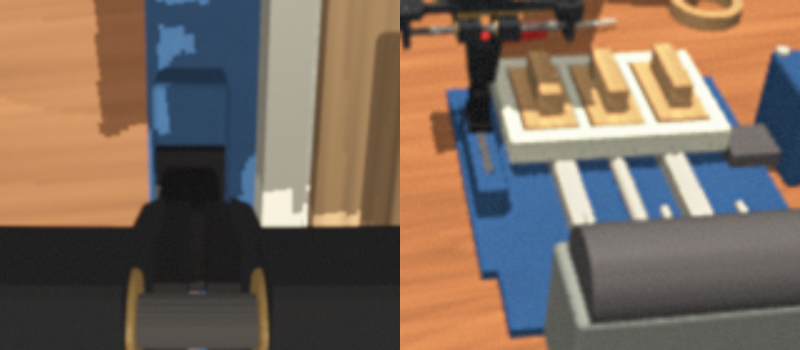

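jog_arm([
  {"x": 0, "y": 0, "z": 0, "wx": 0, "wy": 0, "wz": 0, "gripper": 0},
  {"x": 0, "y": 0, "z": 0, "wx": 0, "wy": 0, "wz": 0, "gripper": 0},
])

```text
clock: 20.6
tool_pos: [0.4822, -0.0243, 0.074]
tcp_rot: [-180.0, 0.0, 174.5]
wrist_force: [1.2, 0.2, 0.1]
finger_gap: 0.0005
gripper_force: 0.0
```

```bash
python3 - <<'E'
from h import *
im=snapshot("wrist")[:,:,::-1];cv2.imwrite("pics/w12.png",im)
a=cv2.imread("pics/w11.png");print(np.abs(im.astype(int)-a).max(2)[150:300,260:380].mean())
V=im.max(2).astype(int)
for r in range(200,300,6):print(r,V[r,284:352:3])
E
```

```text
6.537277777777778
200 [213 204 134  92 161 107  97  99  99  99 100  99 101  99  99  98  98  92
  92  99  98  98  98]
206 [204 197 144  88  93  95  94  94  94  93  95  93  94  95  95  94  94  89
  94  98  95  97  97]
212 [207 199 150  49  31  32  33  35  30  33  30  33  35  35  33  33  32  67
  93  96  97  98  98]
218 [201 195 153  51  33  36  33  36  36  35  35  35  35  33  38  36  37  73
  94  96  95 125 156]
224 [201 194 154  65  32  22  22  25  24  20  20  23  21  23  18  25  32  72
  96  97 116 161 163]
230 [209 205 156  84  30  24  24  23  19  25  23  25  22  18  22  23  33  75
  97  98 115 162 161]
236 [207 207 155 112  43  21  25  22  18  25  23  23  20  19  20  23  33  73
  95  96  98 159 162]
242 [195 194 106  44  32  33  30  30  31  30  25  29  26  30  30  28  29  35
  30  32  87 148 161]
248 [207 128  30  32  31  29  28  29  29  30  31  28  32  26  26  27  28  31
  34  33  30  37 139]
254 [126  35  34  34  32  30  28  26  27  29  29  30  31  27  32  30  29  32
  32  32  33  33  38]
260 [31 31 34 34 34 30 28 28 27 28 29 33 31 28 30 25 29 28 30 31 34 34 29]
266 [33 34 31 30 31 27 31 28 27 31 31 33 27 29 28 29 28 27 30 34 32 30 27]
272 [30 32 31 33 31 28 26 28 28 31 29 32 29 30 31 32 28 28 31 32 32 29 30]
278 [32 34 31 32 32 30 26 30 29 30 26 27 27 30 27 27 26 31 27 33 32 30 31]
284 [ 37 107 109  46  32  30  29  31  30  28  30  29  31  29  28  28  26  27
  28  32  82 109  72]
290 [ 61 125 117  66  37  44  43  45  43  44  46  41  44  43  44  45  44  44
  44  35  96 115 111]
296 [ 87 135  95  59  53  55  55  56  56  55  57  57  55  55  54  56  56  55
  55  54  72 115 127]
```

The fingers close fully with no force, and their visible ends project about 27 mm short of the stated TCP, so they probably closed above the grip. The grip centre is really at x≈0.4905. I'll open, recentre and go lower under force watch.

jog_arm([
  {"x": 0, "y": 0, "z": 0.05, "wx": 0, "wy": 0, "wz": 0, "gripper": 0.4},
  {"x": 0.04, "y": -0.007, "z": 0, "wx": 0, "wy": 0, "wz": 0, "gripper": 0.4},
  {"x": 0, "y": 0, "z": 0, "wx": 0, "wy": 0, "wz": 0, "gripper": 0.4},
  {"x": 0, "y": 0, "z": 0, "wx": 0, "wy": 0, "wz": 0, "gripper": 0.4},
  {"x": 0, "y": 0, "z": 0, "wx": 0, "wy": 0, "wz": 0, "gripper": 0.4},
  {"x": 0, "y": 0, "z": 0, "wx": 0, "wy": 0, "wz": 0, "gripper": 0.4},
  {"x": 0, "y": 0, "z": -0.05, "wx": 0, "wy": 0, "wz": 0, "gripper": 0.4},
  {"x": 0, "y": 0, "z": -0.02, "wx": 0, "wy": 0, "wz": 0, "gripper": 0.4},
  {"x": 0, "y": 0, "z": -0.02, "wx": 0, "wy": 0, "wz": 0, "gripper": 0.4},
  {"x": 0, "y": 0, "z": 0, "wx": 0, "wy": 0, "wz": 0, "gripper": 0.4},
  {"x": 0, "y": 0, "z": 0, "wx": 0, "wy": 0, "wz": 0, "gripper": 0.4},
])

```text
clock: 21.57
tool_pos: [0.49, -0.0256, 0.0658]
tcp_rot: [180.0, -0.0, 174.5]
wrist_force: [0.1, -0.5, 0.1]
finger_gap: 0.0353
gripper_force: 0.0
```

```bash
python3 - <<'E'
from h import *
im=snapshot("wrist")[:,:,::-1];t=snapshot("scene")[:,:,::-1];cv2.imwrite("pics/w13.png",im);cv2.imwrite("pics/s13.png",t)
s=read_state();print(s['tool_pos'],s['wrist_force'],"TCP in scene px",proj(s['tool_pos'],"scene"),"grip top px",proj([.4905,-.025,.099],"scene"),"tcp wrist",proj(s['tool_pos'],"wrist",s))
c=np.hstack([cv2.resize(im[180:330,220:420],(400,300)),cv2.resize(t[170:275,290:395],None,fx=3.8,fy=3.8)[:300]]) if 0 else None
a=cv2.resize(im[180:330,220:420],(400,300),interpolation=cv2.INTER_CUBIC);b=cv2.resize(t[180:255,290:390],(400,300),interpolation=cv2.INTER_CUBIC)
cv2.imwrite("pics/c13.png",np.clip(np.hstack([a,b]).astype(int)*2,0,255).astype(np.uint8))
E
```

```text
[ 0.49024142 -0.02569607  0.06606264] [-0.08283708 -0.28174392  0.93614873] TCP in scene px [[331.71851989 233.43810328]] grip top px [[332.53947476 223.47937374]] tcp wrist [[316.44975825 238.25037681]]
```

View pics/c13.png

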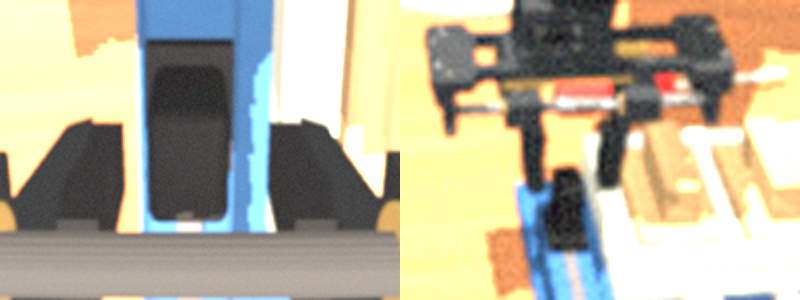

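The crop shows the fingers straddling the lock grip, with tips about 22–25 mm above the reported TCP. I'll go 12 mm lower and close.

jog_arm([
  {"x": 0, "y": 0, "z": -0.03, "wx": 0, "wy": 0, "wz": 0, "gripper": 0.4},
  {"x": 0, "y": 0, "z": -0.03, "wx": 0, "wy": 0, "wz": 0, "gripper": 0.4},
  {"x": 0, "y": 0, "z": 0, "wx": 0, "wy": 0, "wz": 0, "gripper": 0},
  {"x": 0, "y": 0, "z": 0, "wx": 0, "wy": 0, "wz": 0, "gripper": 0},
  {"x": 0, "y": 0, "z": 0, "wx": 0, "wy": 0, "wz": 0, "gripper": 0},
  {"x": 0, "y": 0, "z": 0, "wx": 0, "wy": 0, "wz": 0, "gripper": 0},
  {"x": 0, "y": 0, "z": 0, "wx": 0, "wy": 0, "wz": 0, "gripper": 0},
])

```text
clock: 22.25
tool_pos: [0.4897, -0.0274, 0.0535]
tcp_rot: [-179.8, -0.1, 174.5]
wrist_force: [-2.7, -11.9, -4.8]
finger_gap: 0.0198
gripper_force: 40.0
```

jog_arm([
  {"x": 0.0348, "y": -0.0134, "z": 0, "wx": 0, "wy": 0, "wz": 0, "gripper": 0},
  {"x": 0.0348, "y": -0.0034, "z": 0, "wx": 0, "wy": 0, "wz": 0, "gripper": 0},
  {"x": 0.0348, "y": -0.0034, "z": 0, "wx": 0, "wy": 0, "wz": 0, "gripper": 0},
  {"x": 0.0348, "y": -0.0034, "z": 0, "wx": 0, "wy": 0, "wz": 0, "gripper": 0},
  {"x": 0.0348, "y": -0.0034, "z": 0, "wx": 0, "wy": 0, "wz": 0, "gripper": 0},
  {"x": 0.0348, "y": -0.0034, "z": 0, "wx": 0, "wy": 0, "wz": 0, "gripper": 0},
  {"x": 0.0348, "y": -0.0034, "z": 0, "wx": 0, "wy": 0, "wz": 0, "gripper": 0},
  {"x": 0.0348, "y": -0.0034, "z": 0, "wx": 0, "wy": 0, "wz": 0, "gripper": 0},
  {"x": 0.0348, "y": -0.0034, "z": 0, "wx": 0, "wy": 0, "wz": 0, "gripper": 0},
  {"x": 0.0348, "y": -0.0034, "z": 0, "wx": 0, "wy": 0, "wz": 0, "gripper": 0},
  {"x": 0, "y": 0, "z": 0, "wx": 0, "wy": 0, "wz": 0, "gripper": 0},
  {"x": 0, "y": 0, "z": 0, "wx": 0, "wy": 0, "wz": 0, "gripper": 0},
])

```text
clock: 23.25
tool_pos: [0.556, -0.0341, 0.0535]
tcp_rot: [-180.0, -0.6, 174.5]
wrist_force: [-21.1, -2.5, 5.2]
finger_gap: 0.0194
gripper_force: 40.0
```

jog_arm([
  {"x": 0.01, "y": -0.001, "z": 0, "wx": 0, "wy": 0, "wz": 0, "gripper": 0},
  {"x": 0.005, "y": -0.001, "z": 0, "wx": 0, "wy": 0, "wz": 0, "gripper": 0},
  {"x": 0, "y": 0, "z": 0, "wx": 0, "wy": 0, "wz": 0, "gripper": 0},
])

```text
clock: 23.5
tool_pos: [0.556, -0.034, 0.0534]
tcp_rot: [180.0, -1.0, 174.6]
wrist_force: [-33.6, -1.5, 13.8]
finger_gap: 0.0197
gripper_force: 40.0
```

The lock is at its far stop, since more push gave no motion. Releasing it and going above the crank handle with the tool turned along the crank arm (yaw 113°).

jog_arm([
  {"x": -0.03, "y": 0, "z": 0, "wx": 0, "wy": 0, "wz": 0, "gripper": 0},
  {"x": 0, "y": 0, "z": 0, "wx": 0, "wy": 0, "wz": 0, "gripper": 0.4},
  {"x": 0, "y": 0, "z": 0, "wx": 0, "wy": 0, "wz": 0, "gripper": 0.4},
  {"x": 0, "y": 0, "z": 0, "wx": 0, "wy": 0, "wz": 0, "gripper": 0.4},
  {"x": 0, "y": 0, "z": 0, "wx": 0, "wy": 0, "wz": 0, "gripper": 0.4},
  {"x": 0, "y": 0, "z": 0.1, "wx": 0, "wy": 0, "wz": 0, "gripper": 0.4},
  {"x": 0, "y": 0, "z": 0.2, "wx": 0, "wy": 0, "wz": 0, "gripper": 0.4},
  {"x": 0, "y": 0, "z": 0.2, "wx": 0, "wy": 0, "wz": 0, "gripper": 0.4},
  {"x": 0, "y": 0, "z": 0.2, "wx": 0, "wy": 0, "wz": 0, "gripper": 0.4},
  {"x": 0, "y": 0, "z": 0.2, "wx": 0, "wy": 0, "wz": 0, "gripper": 0.4},
  {"x": 0, "y": 0, "z": 0.1, "wx": 0, "wy": 0, "wz": 0, "gripper": 0.4},
])

```text
clock: 24.42
tool_pos: [0.558, -0.0351, 0.2594]
tcp_rot: [-179.9, 0.5, 174.5]
wrist_force: [0.3, 0.3, 0.9]
finger_gap: 0.0353
gripper_force: 0.0
```

jog_arm([
  {"x": -0.002, "y": 0.165, "z": 0, "wx": 0, "wy": 0, "wz": -0.057, "gripper": 0.4},
  {"x": -0.002, "y": 0.165, "z": 0, "wx": 0, "wy": 0, "wz": -0.057, "gripper": 0.4},
  {"x": -0.002, "y": 0.165, "z": 0, "wx": 0, "wy": 0, "wz": -0.057, "gripper": 0.4},
  {"x": -0.002, "y": 0.165, "z": 0, "wx": 0, "wy": 0, "wz": -0.057, "gripper": 0.4},
  {"x": -0.002, "y": 0.165, "z": 0, "wx": 0, "wy": 0, "wz": -0.057, "gripper": 0.4},
  {"x": -0.002, "y": 0.165, "z": 0, "wx": 0, "wy": 0, "wz": -0.057, "gripper": 0.4},
  {"x": -0.002, "y": 0.165, "z": 0, "wx": 0, "wy": 0, "wz": -0.057, "gripper": 0.4},
  {"x": -0.002, "y": 0.165, "z": 0, "wx": 0, "wy": 0, "wz": -0.057, "gripper": 0.4},
  {"x": -0.002, "y": 0.165, "z": 0, "wx": 0, "wy": 0, "wz": -0.057, "gripper": 0.4},
  {"x": -0.002, "y": 0.165, "z": 0, "wx": 0, "wy": 0, "wz": -0.057, "gripper": 0.4},
  {"x": -0.002, "y": 0.165, "z": 0, "wx": 0, "wy": 0, "wz": -0.057, "gripper": 0.4},
  {"x": -0.002, "y": 0.165, "z": 0, "wx": 0, "wy": 0, "wz": -0.057, "gripper": 0.4},
  {"x": 0, "y": 0, "z": 0, "wx": 0, "wy": 0, "wz": 0, "gripper": 0.4},
  {"x": 0, "y": 0, "z": 0, "wx": 0, "wy": 0, "wz": 0, "gripper": 0.4},
])

```text
clock: 25.58
tool_pos: [0.5518, 0.3627, 0.2535]
tcp_rot: [180.0, 0.0, 113.1]
wrist_force: [0.5, -0.2, 0.2]
finger_gap: 0.0353
gripper_force: 0.0
```

```bash
python3 - <<'E'
from h import *
s=read_state();im=snapshot("wrist")[:,:,::-1];t=snapshot("top")[:,:,::-1];cv2.imwrite("pics/w14.png",im);cv2.imwrite("pics/t14.png",t)
print(s['tool_pos'],s['tcp_rot'],s['clock'])
V=im.max(2);print([b for b in blobs(V<50,60,.153,"wrist",s)])
V=t.max(2);print("lock",[b for b in blobs(V<50,20,.09,"top") if abs(b[0][1]+25)<60 and b[0][0]>400])
p=proj([[.5294,.4169,.153],[.5599,.3451,.153],[.547,.3755,.153]],"wrist",s);print(p.round())
for r in range(90,300,8):print(r,V[0,0]*0 if 0 else im.max(2)[r,280:360:4])
E
```

```text
[0.55180378 0.362651   0.25348294] [1.79981608e+02 8.64933350e-03 1.13119780e+02] 25.5833
[([714.0, 315.0], [186.0, 143.0], 28.1, [445.0, 303.0]), ([615.0, 227.0], [786.0, 214.0], 22.7, [291.0, 339.0]), ([545.0, 372.0], [60.0, 21.0], -66.9, [315.0, 180.0])]
lock [([548.0, -32.0], [50.0, 27.0], -5.4, [309.0, 143.0])]
[[319. 127.]
 [318. 216.]
 [319. 180.]]
90 [134 133 130 128 127 127 130 135 134 126 129 129 132 128 129 117 127 121
 124 123]
98 [132 130 126 128 124 129 135 135 127 126 132 126 129 130 119 127 122 120
 125 123]
106 [130 153 178 194 172 134 134 126 125 175 135 128 129 123 124 195 193 197
 197 192]
114 [196 196 195 134 132 133 129 124 131 155 200 199 195 188 197 195 191 199
 195 200]
122 [194 191 132 131 133 163 139  75  76  75  90 170 176 196 196 193 201 197
 194 197]
130 [186 133 130 130 130 159 148  82  81  81  89 171 130 126 123 158 192 196
 197 192]
138 [136 128 130 129  95 126 165 135 165 150 161 161 129 126 126 129 126 124
 130 167]
146 [129 130 128 101 234 236  95  76  93  87  65  70  75 119 131 128 124 127
 125 129]
154 [128 129 106 191 252 232  23  28  40  40  30
[... 883 characters left out ...]
169 169 170 168
 142 201]
242 [ 50 145 142 146 160 164 166 167 167 168 168 169 169 167 169 169 165 154
 201  69]
250 [ 32 144 146 144 146 147 164 155 161 166 168 163 123 175 146 162 131  73
 153  29]
258 [ 27  93 143 143 140 167 167 168 169 168 168 175 252 252 251 170 167 167
 160  28]
266 [ 27 123 124 167 168 169 168 170 168 169 170 168 167 169 166 165 166 166
 154  25]
274 [ 28 196 134 168 170 167 168 167 168 169 169 167 167 166 165 165 165 163
 153  28]
282 [129 235 168 168 169 169 169 169 170 168 167 168 166 166 165 165 163 163
 163  46]
290 [156 109  97 108 147 169 167 166 167 167 165 166 164 164 164 163 164 164
 163 127]
298 [64 64 63 63 63 63 62 62 64 63 62 64 62 62 61 62 64 61 61 64]
```

The wrist numbers show the sleeve at columns 304–325, rows 143–218, about 1.3 mm off the tool's centre line. Correcting, then descending onto the handle 60 mm from its pin and gripping.

jog_arm([
  {"x": -0.0065, "y": -0.01, "z": -0.16, "wx": 0, "wy": 0, "wz": 0, "gripper": 0.4},
  {"x": 0, "y": 0, "z": -0.16, "wx": 0, "wy": 0, "wz": 0, "gripper": 0.4},
  {"x": 0, "y": 0, "z": -0.16, "wx": 0, "wy": 0, "wz": 0, "gripper": 0.4},
  {"x": 0, "y": 0, "z": -0.1, "wx": 0, "wy": 0, "wz": 0, "gripper": 0.4},
  {"x": 0, "y": 0, "z": -0.04, "wx": 0, "wy": 0, "wz": 0, "gripper": 0.4},
  {"x": 0, "y": 0, "z": -0.035, "wx": 0, "wy": 0, "wz": 0, "gripper": 0.4},
  {"x": 0, "y": 0, "z": 0, "wx": 0, "wy": 0, "wz": 0, "gripper": 0.4},
  {"x": 0, "y": 0, "z": 0, "wx": 0, "wy": 0, "wz": 0, "gripper": 0.4},
])

```text
clock: 26.35
tool_pos: [0.5513, 0.359, 0.1243]
tcp_rot: [179.9, 0.0, 112.9]
wrist_force: [0.2, 0.1, 0.5]
finger_gap: 0.0352
gripper_force: 0.0
```

jog_arm([
  {"x": 0, "y": 0, "z": 0, "wx": 0, "wy": 0, "wz": 0, "gripper": 0},
  {"x": 0, "y": 0, "z": 0, "wx": 0, "wy": 0, "wz": 0, "gripper": 0},
  {"x": 0, "y": 0, "z": 0, "wx": 0, "wy": 0, "wz": 0, "gripper": 0},
  {"x": 0, "y": 0, "z": 0, "wx": 0, "wy": 0, "wz": 0, "gripper": 0},
  {"x": 0, "y": 0, "z": 0, "wx": 0, "wy": 0, "wz": 0, "gripper": 0},
])

```text
clock: 26.77
tool_pos: [0.551, 0.3592, 0.1236]
tcp_rot: [179.9, 0.0, 113.0]
wrist_force: [1.1, -0.7, 2.5]
finger_gap: 0.0212
gripper_force: 39.9
```

jog_arm([
  {"x": -0.0015, "y": 0.0035, "z": 0.0481, "wx": 0, "wy": 0, "wz": 0, "gripper": 0},
  {"x": -0.0044, "y": 0.0104, "z": 0.0469, "wx": 0, "wy": 0, "wz": 0, "gripper": 0},
  {"x": -0.0072, "y": 0.017, "z": 0.0446, "wx": 0, "wy": 0, "wz": 0, "gripper": 0},
  {"x": -0.0098, "y": 0.0232, "z": 0.0411, "wx": 0, "wy": 0, "wz": 0, "gripper": 0},
  {"x": -0.0122, "y": 0.0288, "z": 0.0367, "wx": 0, "wy": 0, "wz": 0, "gripper": 0},
  {"x": 0, "y": 0, "z": 0, "wx": 0, "wy": 0, "wz": 0, "gripper": 0},
])

```text
clock: 27.27
tool_pos: [0.5429, 0.3771, 0.1678]
tcp_rot: [180.0, -0.0, 113.0]
wrist_force: [-0.8, 2.3, -3.4]
finger_gap: 0.0204
gripper_force: 40.0
```

jog_arm([
  {"x": -0.0143, "y": 0.0338, "z": 0.0313, "wx": 0, "wy": 0, "wz": 0, "gripper": 0},
  {"x": -0.0161, "y": 0.0378, "z": 0.0252, "wx": 0, "wy": 0, "wz": 0, "gripper": 0},
  {"x": -0.0174, "y": 0.0411, "z": 0.0185, "wx": 0, "wy": 0, "wz": 0, "gripper": 0},
  {"x": -0.0183, "y": 0.0432, "z": 0.0113, "wx": 0, "wy": 0, "wz": 0, "gripper": 0},
  {"x": -0.0188, "y": 0.0443, "z": 0.0038, "wx": 0, "wy": 0, "wz": 0, "gripper": 0},
  {"x": 0, "y": 0, "z": 0, "wx": 0, "wy": 0, "wz": 0, "gripper": 0},
  {"x": 0, "y": 0, "z": 0, "wx": 0, "wy": 0, "wz": 0, "gripper": 0},
])

```text
clock: 27.85
tool_pos: [0.5264, 0.4168, 0.1851]
tcp_rot: [179.9, -0.0, 113.0]
wrist_force: [-0.2, 0.2, -0.1]
finger_gap: 0.0004
gripper_force: 0.0
```

The handle slipped out partway through the lift. Raising clear to see where it stands.

jog_arm([
  {"x": 0, "y": 0, "z": 0.1, "wx": 0, "wy": 0, "wz": 0, "gripper": 0},
  {"x": 0, "y": 0, "z": 0.2, "wx": 0, "wy": 0, "wz": 0, "gripper": 0.4},
  {"x": 0, "y": 0, "z": 0.2, "wx": 0, "wy": 0, "wz": 0, "gripper": 0.4},
  {"x": 0, "y": 0, "z": 0, "wx": 0, "wy": 0, "wz": 0, "gripper": 0.4},
  {"x": 0, "y": 0, "z": 0, "wx": 0, "wy": 0, "wz": 0, "gripper": 0.4},
])

```text
clock: 28.27
tool_pos: [0.5273, 0.4159, 0.2871]
tcp_rot: [179.7, -0.0, 112.9]
wrist_force: [0.0, -0.1, -0.9]
finger_gap: 0.0248
gripper_force: 0.0
```

```bash
python3 - <<'E'
from h import *
s=read_state();im=snapshot("wrist")[:,:,::-1];t=snapshot("scene")[:,:,::-1];tp=snapshot("top")[:,:,::-1]
for n,i in(("w15",im),("s15",t),("t15",tp)):cv2.imwrite(f"pics/{n}.png",i)
print(s['tool_pos'],s['tcp_rot'],s['clock'])
pin,ax=np.array([.5271,.4159,.153]),np.array([.5576,.3441,.153])
u=(pin-ax)/.078
for ph in(0,30,45,60,75,90):
    e=pin+.076*(-np.cos(np.radians(ph))*u+[0,0,np.sin(np.radians(ph))])
    print(ph,proj(e,"wrist",s).round(),proj(e,"scene").round(),proj(e,"top").round())
print(proj(pin,"wrist",s).round(),proj(pin,"scene").round(),proj(pin,"top").round())
a=cv2.resize(im[40:240,220:420],(400,400));b=cv2.resize(t[170:270,430:530],(400,400),interpolation=cv2.INTER_CUBIC)
cv2.imwrite("pics/c15.png",np.hstack([a,b]))
E
```

```text
[0.52730132 0.41592698 0.28711018] [ 1.79661376e+02 -4.01893683e-02  1.12934309e+02] 28.2667
0 [[317. 258.]] [[477. 206.]] [[175. 131.]]
30 [[317. 266.]] [[483. 193.]] [[168. 129.]]
45 [[317. 261.]] [[487. 186.]] [[162. 129.]]
60 [[317. 250.]] [[492. 180.]] [[156. 130.]]
75 [[317. 233.]] [[497. 176.]] [[148. 131.]]
90 [[317. 209.]] [[501. 173.]] [[141. 134.]]
[[317. 186.]] [[494. 198.]] [[150. 141.]]
```

View pics/c15.png

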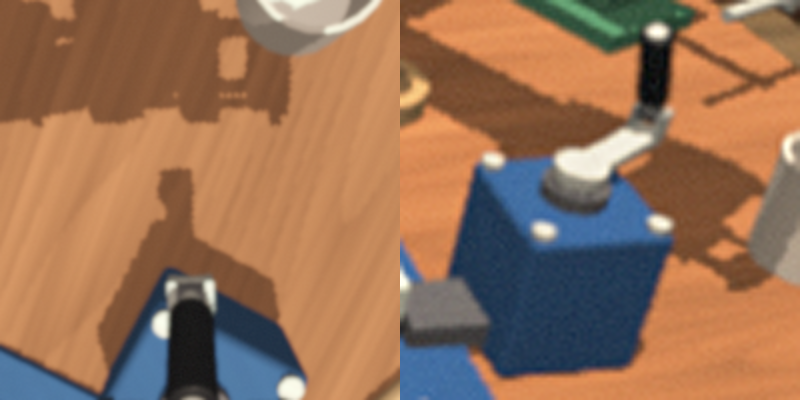

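The crop shows the handle standing at about 70°, with its pin at scene pixel (492,201) and its end at (494,178). I'll re-grip it lower on the sleeve and bring it the rest of the way.

jog_arm([
  {"x": 0.035, "y": -0.0975, "z": 0, "wx": 0, "wy": 0, "wz": 0, "gripper": 0.4},
  {"x": 0, "y": 0, "z": -0.13, "wx": 0, "wy": 0, "wz": 0, "gripper": 0.4},
  {"x": 0, "y": 0, "z": -0.13, "wx": 0, "wy": 0, "wz": 0, "gripper": 0.4},
  {"x": 0, "y": 0, "z": -0.13, "wx": 0, "wy": 0, "wz": 0, "gripper": 0.4},
  {"x": 0, "y": 0, "z": -0.13, "wx": 0, "wy": 0, "wz": 0, "gripper": 0.4},
  {"x": 0, "y": 0, "z": -0.045, "wx": 0, "wy": 0, "wz": 0, "gripper": 0.4},
  {"x": 0, "y": 0, "z": 0, "wx": 0, "wy": 0, "wz": 0, "gripper": 0.4},
])

```text
clock: 29.0
tool_pos: [0.5325, 0.3956, 0.1681]
tcp_rot: [-179.6, 0.0, 112.9]
wrist_force: [0.1, -1.2, 0.3]
finger_gap: 0.0355
gripper_force: 0.0
```

jog_arm([
  {"x": 0, "y": 0, "z": 0, "wx": 0, "wy": 0, "wz": 0, "gripper": 0},
  {"x": 0, "y": 0, "z": 0, "wx": 0, "wy": 0, "wz": 0, "gripper": 0},
  {"x": 0, "y": 0, "z": 0, "wx": 0, "wy": 0, "wz": 0, "gripper": 0},
  {"x": 0, "y": 0, "z": 0, "wx": 0, "wy": 0, "wz": 0, "gripper": 0},
  {"x": 0, "y": 0, "z": 0, "wx": 0, "wy": 0, "wz": 0, "gripper": 0},
])

```text
clock: 29.42
tool_pos: [0.5341, 0.3965, 0.1729]
tcp_rot: [179.8, -0.0, 112.9]
wrist_force: [0.1, 0.3, 5.9]
finger_gap: 0.0209
gripper_force: 40.0
```

jog_arm([
  {"x": -0.0088, "y": 0.0207, "z": 0.005, "wx": 0, "wy": 0, "wz": 0, "gripper": 0},
  {"x": -0.0088, "y": 0.0207, "z": 0.004, "wx": 0, "wy": 0, "wz": 0, "gripper": 0},
  {"x": -0.0088, "y": 0.0207, "z": 0.003, "wx": 0, "wy": 0, "wz": 0, "gripper": 0},
  {"x": -0.0088, "y": 0.0207, "z": 0, "wx": 0, "wy": 0, "wz": 0, "gripper": 0},
  {"x": -0.0088, "y": 0.0207, "z": 0, "wx": 0, "wy": 0, "wz": 0, "gripper": 0},
  {"x": 0, "y": 0, "z": 0, "wx": 0, "wy": 0, "wz": 0, "gripper": 0},
  {"x": 0, "y": 0, "z": 0, "wx": 0, "wy": 0, "wz": 0, "gripper": 0},
])

```text
clock: 30.0
tool_pos: [0.5258, 0.4162, 0.1758]
tcp_rot: [179.8, 0.1, 112.9]
wrist_force: [0.3, -5.3, 10.2]
finger_gap: 0.0207
gripper_force: 40.0
```

jog_arm([
  {"x": -0.004, "y": 0.01, "z": -0.005, "wx": 0, "wy": 0, "wz": 0, "gripper": 0},
  {"x": -0.004, "y": 0.01, "z": 0, "wx": 0, "wy": 0, "wz": 0, "gripper": 0},
  {"x": 0, "y": 0, "z": 0, "wx": 0, "wy": 0, "wz": 0, "gripper": 0},
  {"x": 0, "y": 0, "z": 0, "wx": 0, "wy": 0, "wz": 0, "gripper": 0},
])

```text
clock: 30.33
tool_pos: [0.5246, 0.4202, 0.1755]
tcp_rot: [179.7, 0.1, 112.9]
wrist_force: [1.3, -6.8, 12.3]
finger_gap: 0.0208
gripper_force: 40.0
```

jog_arm([
  {"x": -0.004, "y": 0.01, "z": -0.005, "wx": 0, "wy": 0, "wz": 0, "gripper": 0},
  {"x": -0.004, "y": 0.01, "z": -0.005, "wx": 0, "wy": 0, "wz": 0, "gripper": 0},
  {"x": -0.004, "y": 0.01, "z": 0, "wx": 0, "wy": 0, "wz": 0, "gripper": 0},
  {"x": 0, "y": 0, "z": 0, "wx": 0, "wy": 0, "wz": 0, "gripper": 0},
  {"x": 0, "y": 0, "z": 0, "wx": 0, "wy": 0, "wz": 0, "gripper": 0},
])

```text
clock: 30.75
tool_pos: [0.5246, 0.423, 0.1748]
tcp_rot: [179.6, 0.5, 112.7]
wrist_force: [6.5, -20.4, 18.7]
finger_gap: 0.0207
gripper_force: 40.0
```

The handle is against its upright stop: outward force rose to 21 N with little motion. Starting with a short test arc about the estimated axis.

```bash
cat > arc.py <<'E'
import sys,numpy as np
# arc.py cx cy R th0 step n : rows dx,dy in units
cx,cy,R,t0,st,n=map(float,sys.argv[1:7])
a=np.radians(t0+st*np.arange(int(n)+1)); d=np.diff(np.c_[np.cos(a),np.sin(a)],axis=0)*R/.2
for r in d.round(3): print(*r)
print("start",cx+R*np.cos(a[0]),cy+R*np.sin(a[0]),"end th",t0+st*n)
E
python3 arc.py .556 .3475 .078 113 10 8; python3 -c "
from bench import *
s=read_state();print(s['tool_pos'],s['wrist_force'])"
```

```text
-0.06 -0.032
-0.054 -0.042
-0.045 -0.051
-0.036 -0.058
-0.025 -0.063
-0.014 -0.066
-0.002 -0.068
0.009 -0.067
start 0.5255229719778367 0.41929937856929034 end th 193.0
[0.52459087 0.42299186 0.17481061] [  6.54138796 -20.38762342  18.68398206]
```

jog_arm([
  {"x": 0.008, "y": -0.02, "z": 0.01, "wx": 0, "wy": 0, "wz": 0, "gripper": 0},
  {"x": -0.06, "y": -0.032, "z": 0, "wx": 0, "wy": 0, "wz": 0, "gripper": 0},
  {"x": -0.054, "y": -0.042, "z": 0, "wx": 0, "wy": 0, "wz": 0, "gripper": 0},
  {"x": 0, "y": 0, "z": 0, "wx": 0, "wy": 0, "wz": 0, "gripper": 0},
  {"x": 0, "y": 0, "z": 0, "wx": 0, "wy": 0, "wz": 0, "gripper": 0},
])

```text
clock: 31.17
tool_pos: [0.5014, 0.4066, 0.1752]
tcp_rot: [179.7, 0.2, 112.9]
wrist_force: [5.1, -7.8, 9.7]
finger_gap: 0.0208
gripper_force: 40.0
```

jog_arm([
  {"x": -0.045, "y": -0.051, "z": 0, "wx": 0, "wy": 0, "wz": 0, "gripper": 0},
  {"x": -0.036, "y": -0.058, "z": 0, "wx": 0, "wy": 0, "wz": 0, "gripper": 0},
  {"x": -0.025, "y": -0.063, "z": 0, "wx": 0, "wy": 0, "wz": 0, "gripper": 0},
  {"x": 0, "y": 0, "z": 0, "wx": 0, "wy": 0, "wz": 0, "gripper": 0},
  {"x": 0, "y": 0, "z": 0, "wx": 0, "wy": 0, "wz": 0, "gripper": 0},
])

```text
clock: 31.58
tool_pos: [0.4808, 0.3729, 0.1752]
tcp_rot: [179.6, 0.1, 112.9]
wrist_force: [6.1, -3.4, 9.3]
finger_gap: 0.0206
gripper_force: 40.0
```

jog_arm([
  {"x": -0.014, "y": -0.066, "z": 0, "wx": 0, "wy": 0, "wz": 0, "gripper": 0},
  {"x": -0.002, "y": -0.068, "z": 0, "wx": 0, "wy": 0, "wz": 0, "gripper": 0},
  {"x": 0.009, "y": -0.067, "z": 0, "wx": 0, "wy": 0, "wz": 0, "gripper": 0},
  {"x": 0, "y": 0, "z": 0, "wx": 0, "wy": 0, "wz": 0, "gripper": 0},
  {"x": 0, "y": 0, "z": 0, "wx": 0, "wy": 0, "wz": 0, "gripper": 0},
])

```text
clock: 32.0
tool_pos: [0.4794, 0.3333, 0.1752]
tcp_rot: [179.6, 0.1, 112.9]
wrist_force: [4.3, -1.0, 9.9]
finger_gap: 0.0208
gripper_force: 40.0
```

```bash
python3 - <<'E'
import numpy as np
from scipy.optimize import least_squares as L
P=np.array([[.5246,.422],[.5014,.4066],[.4808,.3729],[.4794,.3333]])
r=L(lambda c:np.hypot(*(P-c).T)-.078,[.556,.346]);c=r.x;print(c,r.fun,np.degrees(np.arctan2(*(P[-1]-c)[::-1])))
print(L(lambda c:np.hypot(*(P-c[:2]).T)-c[2],[.556,.346,.078]).x)
E
python3 arc.py .556 .3475 .078 193 12 30
```

```text
[0.55549283 0.35039231] [-1.26395319e-05  8.58014040e-06  1.03486717e-05 -1.11217642e-05] -167.3401003115767
[0.55539621 0.35044115 0.07790494]
0.027 -0.077
0.042 -0.07
0.056 -0.06
0.067 -0.047
0.075 -0.032
0.08 -0.016
0.082 0.001
0.079 0.018
0.074 0.034
0.065 0.049
0.053 0.062
0.04 0.071
0.024 0.078
0.007 0.081
-0.01 0.081
-0.027 0.077
-0.042 0.07
-0.056 0.06
-0.067 0.047
-0.075 0.032
-0.08 0.016
-0.082 -0.001
-0.079 -0.018
-0.074 -0.034
-0.065 -0.049
-0.053 -0.062
-0.04 -0.071
-0.024 -0.078
-0.007 -0.081
0.01 -0.081
start 0.4799991349467517 0.3299538177611785 end th 553.0
```

The circle fit is tight: axis (0.5555, 0.3504), radius 77.9 mm. Winding half a turn at a time.

jog_arm([
  {"x": 0.027, "y": -0.077, "z": 0, "wx": 0, "wy": 0, "wz": 0, "gripper": 0},
  {"x": 0.042, "y": -0.07, "z": 0, "wx": 0, "wy": 0, "wz": 0, "gripper": 0},
  {"x": 0.056, "y": -0.06, "z": 0, "wx": 0, "wy": 0, "wz": 0, "gripper": 0},
  {"x": 0.067, "y": -0.047, "z": 0, "wx": 0, "wy": 0, "wz": 0, "gripper": 0},
  {"x": 0.075, "y": -0.032, "z": 0, "wx": 0, "wy": 0, "wz": 0, "gripper": 0},
  {"x": 0.08, "y": -0.016, "z": 0, "wx": 0, "wy": 0, "wz": 0, "gripper": 0},
  {"x": 0.082, "y": 0.001, "z": 0, "wx": 0, "wy": 0, "wz": 0, "gripper": 0},
  {"x": 0, "y": 0, "z": 0, "wx": 0, "wy": 0, "wz": 0, "gripper": 0},
  {"x": 0, "y": 0, "z": 0, "wx": 0, "wy": 0, "wz": 0, "gripper": 0},
])

```text
clock: 32.75
tool_pos: [0.5653, 0.2726, 0.1752]
tcp_rot: [179.7, 0.2, 112.9]
wrist_force: [3.6, -5.7, 10.7]
finger_gap: 0.0207
gripper_force: 40.0
```

jog_arm([
  {"x": 0.079, "y": 0.018, "z": 0, "wx": 0, "wy": 0, "wz": 0, "gripper": 0},
  {"x": 0.074, "y": 0.034, "z": 0, "wx": 0, "wy": 0, "wz": 0, "gripper": 0},
  {"x": 0.065, "y": 0.049, "z": 0, "wx": 0, "wy": 0, "wz": 0, "gripper": 0},
  {"x": 0.053, "y": 0.062, "z": 0, "wx": 0, "wy": 0, "wz": 0, "gripper": 0},
  {"x": 0.04, "y": 0.071, "z": 0, "wx": 0, "wy": 0, "wz": 0, "gripper": 0},
  {"x": 0.024, "y": 0.078, "z": 0, "wx": 0, "wy": 0, "wz": 0, "gripper": 0},
  {"x": 0.007, "y": 0.081, "z": 0, "wx": 0, "wy": 0, "wz": 0, "gripper": 0},
  {"x": -0.01, "y": 0.081, "z": 0, "wx": 0, "wy": 0, "wz": 0, "gripper": 0},
  {"x": 0, "y": 0, "z": 0, "wx": 0, "wy": 0, "wz": 0, "gripper": 0},
  {"x": 0, "y": 0, "z": 0, "wx": 0, "wy": 0, "wz": 0, "gripper": 0},
])

```text
clock: 33.58
tool_pos: [0.6307, 0.37, 0.1753]
tcp_rot: [179.5, -0.0, 113.0]
wrist_force: [3.6, 3.0, 8.8]
finger_gap: 0.0209
gripper_force: 40.0
```

jog_arm([
  {"x": -0.027, "y": 0.077, "z": 0, "wx": 0, "wy": 0, "wz": 0, "gripper": 0},
  {"x": -0.042, "y": 0.07, "z": 0, "wx": 0, "wy": 0, "wz": 0, "gripper": 0},
  {"x": -0.056, "y": 0.06, "z": 0, "wx": 0, "wy": 0, "wz": 0, "gripper": 0},
  {"x": -0.067, "y": 0.047, "z": 0, "wx": 0, "wy": 0, "wz": 0, "gripper": 0},
  {"x": -0.075, "y": 0.032, "z": 0, "wx": 0, "wy": 0, "wz": 0, "gripper": 0},
  {"x": -0.08, "y": 0.016, "z": 0, "wx": 0, "wy": 0, "wz": 0, "gripper": 0},
  {"x": -0.082, "y": -0.001, "z": 0, "wx": 0, "wy": 0, "wz": 0, "gripper": 0},
  {"x": 0, "y": 0, "z": 0, "wx": 0, "wy": 0, "wz": 0, "gripper": 0},
  {"x": 0, "y": 0, "z": 0, "wx": 0, "wy": 0, "wz": 0, "gripper": 0},
])

```text
clock: 34.33
tool_pos: [0.5434, 0.4274, 0.1752]
tcp_rot: [179.9, 0.1, 112.9]
wrist_force: [-0.9, -6.3, 11.5]
finger_gap: 0.0206
gripper_force: 40.0
```

jog_arm([
  {"x": -0.079, "y": -0.018, "z": 0, "wx": 0, "wy": 0, "wz": 0, "gripper": 0},
  {"x": -0.074, "y": -0.034, "z": 0, "wx": 0, "wy": 0, "wz": 0, "gripper": 0},
  {"x": -0.065, "y": -0.049, "z": 0, "wx": 0, "wy": 0, "wz": 0, "gripper": 0},
  {"x": -0.053, "y": -0.062, "z": 0, "wx": 0, "wy": 0, "wz": 0, "gripper": 0},
  {"x": -0.04, "y": -0.071, "z": 0, "wx": 0, "wy": 0, "wz": 0, "gripper": 0},
  {"x": -0.024, "y": -0.078, "z": 0, "wx": 0, "wy": 0, "wz": 0, "gripper": 0},
  {"x": -0.007, "y": -0.081, "z": 0, "wx": 0, "wy": 0, "wz": 0, "gripper": 0},
  {"x": 0.01, "y": -0.081, "z": 0, "wx": 0, "wy": 0, "wz": 0, "gripper": 0},
  {"x": 0, "y": 0, "z": 0, "wx": 0, "wy": 0, "wz": 0, "gripper": 0},
  {"x": 0, "y": 0, "z": 0, "wx": 0, "wy": 0, "wz": 0, "gripper": 0},
])

```text
clock: 35.17
tool_pos: [0.4794, 0.3331, 0.1752]
tcp_rot: [179.6, 0.1, 112.9]
wrist_force: [4.2, -2.3, 9.4]
finger_gap: 0.0205
gripper_force: 40.0
```

jog_arm([
  {"x": 0.027, "y": -0.077, "z": 0, "wx": 0, "wy": 0, "wz": 0, "gripper": 0},
  {"x": 0.042, "y": -0.07, "z": 0, "wx": 0, "wy": 0, "wz": 0, "gripper": 0},
  {"x": 0.056, "y": -0.06, "z": 0, "wx": 0, "wy": 0, "wz": 0, "gripper": 0},
  {"x": 0.067, "y": -0.047, "z": 0, "wx": 0, "wy": 0, "wz": 0, "gripper": 0},
  {"x": 0.075, "y": -0.032, "z": 0, "wx": 0, "wy": 0, "wz": 0, "gripper": 0},
  {"x": 0.08, "y": -0.016, "z": 0, "wx": 0, "wy": 0, "wz": 0, "gripper": 0},
  {"x": 0.082, "y": 0.001, "z": 0, "wx": 0, "wy": 0, "wz": 0, "gripper": 0},
  {"x": 0.079, "y": 0.018, "z": 0, "wx": 0, "wy": 0, "wz": 0, "gripper": 0},
  {"x": 0.074, "y": 0.034, "z": 0, "wx": 0, "wy": 0, "wz": 0, "gripper": 0},
  {"x": 0.065, "y": 0.049, "z": 0, "wx": 0, "wy": 0, "wz": 0, "gripper": 0},
  {"x": 0.053, "y": 0.062, "z": 0, "wx": 0, "wy": 0, "wz": 0, "gripper": 0},
  {"x": 0.04, "y": 0.071, "z": 0, "wx": 0, "wy": 0, "wz": 0, "gripper": 0},
  {"x": 0, "y": 0, "z": 0, "wx": 0, "wy": 0, "wz": 0, "gripper": 0},
  {"x": 0, "y": 0, "z": 0, "wx": 0, "wy": 0, "wz": 0, "gripper": 0},
])

```text
clock: 36.33
tool_pos: [0.6276, 0.3208, 0.1753]
tcp_rot: [179.5, 0.1, 112.9]
wrist_force: [6.9, -0.1, 8.7]
finger_gap: 0.0207
gripper_force: 40.0
```

```bash
python3 arc.py .5555 .3504 .078 697 4 6
```

```text
0.01 0.025
0.008 0.026
0.006 0.027
0.004 0.027
0.002 0.027
0.0 0.027
start 0.6272993785692903 0.3199229719778366 end th 721.0
```

jog_arm([
  {"x": 0.01, "y": 0.025, "z": 0, "wx": 0, "wy": 0, "wz": 0, "gripper": 0},
  {"x": 0.008, "y": 0.026, "z": 0, "wx": 0, "wy": 0, "wz": 0, "gripper": 0},
  {"x": 0.006, "y": 0.027, "z": 0, "wx": 0, "wy": 0, "wz": 0, "gripper": 0},
  {"x": 0.004, "y": 0.027, "z": 0, "wx": 0, "wy": 0, "wz": 0, "gripper": 0},
  {"x": 0, "y": 0, "z": 0, "wx": 0, "wy": 0, "wz": 0, "gripper": 0},
  {"x": 0, "y": 0, "z": 0, "wx": 0, "wy": 0, "wz": 0, "gripper": 0},
])

```text
clock: 36.83
tool_pos: [0.6327, 0.3416, 0.1753]
tcp_rot: [179.5, 0.1, 112.9]
wrist_force: [4.9, 0.9, 8.3]
finger_gap: 0.0205
gripper_force: 40.0
```

jog_arm([
  {"x": 0.002, "y": 0.02, "z": 0, "wx": 0, "wy": 0, "wz": 0, "gripper": 0},
  {"x": 0, "y": 0.015, "z": 0, "wx": 0, "wy": 0, "wz": 0, "gripper": 0},
  {"x": 0, "y": 0, "z": 0, "wx": 0, "wy": 0, "wz": 0, "gripper": 0},
  {"x": 0, "y": 0, "z": 0, "wx": 0, "wy": 0, "wz": 0, "gripper": 0},
])

```text
clock: 37.17
tool_pos: [0.6329, 0.3439, 0.1751]
tcp_rot: [179.9, 0.4, 112.7]
wrist_force: [0.7, -18.3, 10.3]
finger_gap: 0.0203
gripper_force: 40.0
```

The crank is at its stop: 18 N tangential force, with the arm along the fixture's +x. Now release, turn the tool in line with the arm (+62°) and re-grip.

jog_arm([
  {"x": 0, "y": -0.008, "z": 0, "wx": 0, "wy": 0, "wz": 0, "gripper": 0},
  {"x": 0, "y": 0, "z": 0, "wx": 0, "wy": 0, "wz": 0, "gripper": 0.4},
  {"x": 0, "y": 0, "z": 0, "wx": 0, "wy": 0, "wz": 0, "gripper": 0.4},
  {"x": 0, "y": 0, "z": 0, "wx": 0, "wy": 0, "wz": 0, "gripper": 0.4},
  {"x": 0, "y": 0, "z": 0, "wx": 0, "wy": 0, "wz": 0.0692, "gripper": 0.4},
  {"x": 0, "y": 0, "z": 0, "wx": 0, "wy": 0, "wz": 0.0692, "gripper": 0.4},
  {"x": 0, "y": 0, "z": 0, "wx": 0, "wy": 0, "wz": 0.0692, "gripper": 0.4},
  {"x": 0, "y": 0, "z": 0, "wx": 0, "wy": 0, "wz": 0.0692, "gripper": 0.4},
  {"x": 0, "y": 0, "z": 0, "wx": 0, "wy": 0, "wz": 0.0692, "gripper": 0.4},
  {"x": 0, "y": 0, "z": 0, "wx": 0, "wy": 0, "wz": 0.0692, "gripper": 0.4},
  {"x": 0, "y": 0, "z": 0, "wx": 0, "wy": 0, "wz": 0.0692, "gripper": 0.4},
  {"x": 0, "y": 0, "z": 0, "wx": 0, "wy": 0, "wz": 0.0692, "gripper": 0.4},
  {"x": 0, "y": 0, "z": 0, "wx": 0, "wy": 0, "wz": 0.0692, "gripper": 0.4},
  {"x": 0, "y": 0, "z": 0, "wx": 0, "wy": 0, "wz": 0.0692, "gripper": 0.4},
  {"x": 0, "y": 0, "z": 0, "wx": 0, "wy": 0, "wz": 0, "gripper": 0.4},
])

```text
clock: 38.42
tool_pos: [0.6309, 0.3432, 0.1723]
tcp_rot: [-179.6, -0.1, 175.4]
wrist_force: [-2.1, -15.3, 2.7]
finger_gap: 0.0357
gripper_force: 8.0
```

jog_arm([
  {"x": 0, "y": 0, "z": 0, "wx": 0, "wy": 0, "wz": 0, "gripper": 0},
  {"x": 0, "y": 0, "z": 0, "wx": 0, "wy": 0, "wz": 0, "gripper": 0},
  {"x": 0, "y": 0, "z": 0, "wx": 0, "wy": 0, "wz": 0, "gripper": 0},
  {"x": 0, "y": 0, "z": 0, "wx": 0, "wy": 0, "wz": 0, "gripper": 0},
  {"x": 0, "y": 0, "z": 0, "wx": 0, "wy": 0, "wz": 0, "gripper": 0},
])

```text
clock: 38.83
tool_pos: [0.6313, 0.3376, 0.1723]
tcp_rot: [-179.0, -0.2, 174.8]
wrist_force: [-6.0, -39.4, 5.7]
finger_gap: 0.0209
gripper_force: 40.0
```

The grip pulled 39 N sideways: the sleeve sat about 7 mm off centre along the pads' width during winding. The crank was only pushed against its stop. Releasing, recentring and gripping again.

jog_arm([
  {"x": 0, "y": -0.03, "z": 0, "wx": 0, "wy": 0, "wz": 0, "gripper": 0},
  {"x": 0, "y": 0, "z": 0, "wx": 0, "wy": 0, "wz": 0, "gripper": 0.4},
  {"x": 0, "y": 0, "z": 0, "wx": 0, "wy": 0, "wz": 0, "gripper": 0.4},
  {"x": 0, "y": 0, "z": 0, "wx": 0, "wy": 0, "wz": 0, "gripper": 0.4},
  {"x": 0.02, "y": 0, "z": 0, "wx": 0, "wy": 0, "wz": 0, "gripper": 0.4},
  {"x": 0, "y": 0, "z": 0, "wx": 0, "wy": 0, "wz": 0, "gripper": 0.4},
])

```text
clock: 39.33
tool_pos: [0.6353, 0.3411, 0.1725]
tcp_rot: [180.0, 0.0, 175.3]
wrist_force: [-0.1, 0.3, -0.1]
finger_gap: 0.0354
gripper_force: 0.0
```

jog_arm([
  {"x": 0, "y": 0, "z": 0, "wx": 0, "wy": 0, "wz": 0, "gripper": 0},
  {"x": 0, "y": 0, "z": 0, "wx": 0, "wy": 0, "wz": 0, "gripper": 0},
  {"x": 0, "y": 0, "z": 0, "wx": 0, "wy": 0, "wz": 0, "gripper": 0},
  {"x": 0, "y": 0, "z": 0, "wx": 0, "wy": 0, "wz": 0, "gripper": 0},
  {"x": 0, "y": 0, "z": 0, "wx": 0, "wy": 0, "wz": 0, "gripper": 0},
])

```text
clock: 39.75
tool_pos: [0.6351, 0.3363, 0.1725]
tcp_rot: [-179.5, -0.1, 175.0]
wrist_force: [-3.6, -19.7, 2.1]
finger_gap: 0.0211
gripper_force: 40.0
```

jog_arm([
  {"x": 0, "y": -0.0215, "z": 0, "wx": 0, "wy": 0, "wz": 0, "gripper": 0},
  {"x": -0.0424, "y": 0.0044, "z": -0.0034, "wx": 0, "wy": 0, "wz": 0, "gripper": 0},
  {"x": -0.0414, "y": 0.0043, "z": -0.01, "wx": 0, "wy": 0, "wz": 0, "gripper": 0},
  {"x": -0.0393, "y": 0.0041, "z": -0.0164, "wx": 0, "wy": 0, "wz": 0, "gripper": 0},
  {"x": -0.0363, "y": 0.0037, "z": -0.0223, "wx": 0, "wy": 0, "wz": 0, "gripper": 0},
  {"x": 0, "y": 0, "z": 0, "wx": 0, "wy": 0, "wz": 0, "gripper": 0},
])

```text
clock: 40.25
tool_pos: [0.6034, 0.3385, 0.1638]
tcp_rot: [-179.9, 0.2, 175.2]
wrist_force: [-0.2, -7.1, 5.0]
finger_gap: 0.0207
gripper_force: 40.0
```

jog_arm([
  {"x": -0.0323, "y": 0.0033, "z": -0.0278, "wx": 0, "wy": 0, "wz": 0, "gripper": 0},
  {"x": -0.0276, "y": 0.0029, "z": -0.0325, "wx": 0, "wy": 0, "wz": 0, "gripper": 0},
  {"x": -0.0222, "y": 0.0023, "z": -0.0365, "wx": 0, "wy": 0, "wz": 0, "gripper": 0},
  {"x": 0, "y": 0, "z": 0, "wx": 0, "wy": 0, "wz": 0, "gripper": 0},
])

```text
clock: 40.58
tool_pos: [0.5849, 0.3403, 0.1438]
tcp_rot: [-179.8, -0.1, 175.2]
wrist_force: [-10.5, -8.6, 8.8]
finger_gap: 0.0198
gripper_force: 40.0
```

jog_arm([
  {"x": -0.0163, "y": 0.0017, "z": -0.0395, "wx": 0, "wy": 0, "wz": 0, "gripper": 0},
  {"x": -0.01, "y": 0.001, "z": -0.0416, "wx": 0, "wy": 0, "wz": 0, "gripper": 0},
  {"x": -0.0034, "y": 0.0003, "z": -0.0426, "wx": 0, "wy": 0, "wz": 0, "gripper": 0},
  {"x": 0, "y": 0, "z": 0, "wx": 0, "wy": 0, "wz": 0, "gripper": 0},
  {"x": 0, "y": 0, "z": 0, "wx": 0, "wy": 0, "wz": 0, "gripper": 0},
])

```text
clock: 41.0
tool_pos: [0.5778, 0.3409, 0.1175]
tcp_rot: [-179.8, -0.4, 175.3]
wrist_force: [-13.8, -7.7, 3.0]
finger_gap: 0.0196
gripper_force: 39.4
```

jog_arm([
  {"x": 0, "y": 0, "z": 0, "wx": 0, "wy": 0, "wz": 0, "gripper": 0.4},
  {"x": 0, "y": 0, "z": 0, "wx": 0, "wy": 0, "wz": 0, "gripper": 0.4},
  {"x": 0, "y": 0, "z": 0, "wx": 0, "wy": 0, "wz": 0, "gripper": 0.4},
  {"x": 0, "y": 0, "z": 0, "wx": 0, "wy": 0, "wz": 0, "gripper": 0.4},
  {"x": 0, "y": 0, "z": 0.1, "wx": 0, "wy": 0, "wz": 0, "gripper": 0.4},
  {"x": 0, "y": 0, "z": 0.15, "wx": 0, "wy": 0, "wz": 0, "gripper": 0},
  {"x": 0, "y": 0, "z": 0.05, "wx": 0, "wy": 0, "wz": 0, "gripper": 0},
  {"x": 0, "y": 0, "z": 0, "wx": 0, "wy": 0, "wz": 0, "gripper": 0},
  {"x": 0, "y": 0, "z": 0, "wx": 0, "wy": 0, "wz": 0, "gripper": 0},
  {"x": 0, "y": 0, "z": 0, "wx": 0, "wy": 0, "wz": 0, "gripper": 0},
  {"x": 0, "y": 0, "z": -0.06, "wx": 0, "wy": 0, "wz": 0, "gripper": 0},
  {"x": 0, "y": 0, "z": -0.06, "wx": 0, "wy": 0, "wz": 0, "gripper": 0},
  {"x": 0, "y": 0, "z": -0.03, "wx": 0, "wy": 0, "wz": 0, "gripper": 0},
  {"x": 0, "y": 0, "z": 0, "wx": 0, "wy": 0, "wz": 0, "gripper": 0},
])

```text
clock: 42.17
tool_pos: [0.5798, 0.3416, 0.1456]
tcp_rot: [-179.9, -0.2, 175.2]
wrist_force: [0.3, -0.4, 0.5]
finger_gap: 0.0003
gripper_force: 0.0
```

jog_arm([
  {"x": -0.005, "y": 0, "z": -0.015, "wx": 0, "wy": 0, "wz": 0, "gripper": 0},
  {"x": 0, "y": 0, "z": -0.015, "wx": 0, "wy": 0, "wz": 0, "gripper": 0},
  {"x": 0, "y": 0, "z": -0.01, "wx": 0, "wy": 0, "wz": 0, "gripper": 0},
  {"x": 0, "y": 0, "z": 0, "wx": 0, "wy": 0, "wz": 0, "gripper": 0},
  {"x": 0, "y": 0, "z": 0, "wx": 0, "wy": 0, "wz": 0, "gripper": 0},
])

```text
clock: 42.58
tool_pos: [0.5799, 0.3418, 0.1403]
tcp_rot: [180.0, 0.0, 175.2]
wrist_force: [0.9, 1.0, -0.3]
finger_gap: 0.0001
gripper_force: 0.0
```

jog_arm([
  {"x": 0, "y": 0, "z": -0.012, "wx": 0, "wy": 0, "wz": 0, "gripper": 0},
  {"x": 0, "y": 0, "z": -0.012, "wx": 0, "wy": 0, "wz": 0, "gripper": 0},
  {"x": 0, "y": 0, "z": -0.005, "wx": 0, "wy": 0, "wz": 0, "gripper": 0},
  {"x": 0, "y": 0, "z": 0, "wx": 0, "wy": 0, "wz": 0, "gripper": 0},
  {"x": 0, "y": 0, "z": 0, "wx": 0, "wy": 0, "wz": 0, "gripper": 0},
])

```text
clock: 43.0
tool_pos: [0.5801, 0.3425, 0.1373]
tcp_rot: [179.9, 0.2, 175.3]
wrist_force: [-6.4, -0.5, 15.0]
finger_gap: 0.0007
gripper_force: 7.9
```

The sleeve takes 15 N at a height that fits a flat handle. Raising to check by measurement.

jog_arm([
  {"x": 0, "y": 0, "z": 0.1, "wx": 0, "wy": 0, "wz": 0, "gripper": 0.4},
  {"x": 0, "y": 0, "z": 0.2, "wx": 0, "wy": 0, "wz": 0, "gripper": 0.4},
  {"x": 0, "y": 0, "z": 0.2, "wx": 0, "wy": 0, "wz": 0, "gripper": 0.4},
  {"x": 0, "y": -0.2, "z": 0.1, "wx": 0, "wy": 0, "wz": 0, "gripper": 0.4},
  {"x": 0.05, "y": -0.2, "z": 0.1, "wx": 0, "wy": 0, "wz": 0, "gripper": 0.4},
  {"x": 0.05, "y": -0.2, "z": 0, "wx": 0, "wy": 0, "wz": 0, "gripper": 0.4},
  {"x": 0.05, "y": -0.2, "z": 0, "wx": 0, "wy": 0, "wz": 0, "gripper": 0.4},
  {"x": 0, "y": 0, "z": 0, "wx": 0, "wy": 0, "wz": 0, "gripper": 0.4},
  {"x": 0, "y": 0, "z": 0, "wx": 0, "wy": 0, "wz": 0, "gripper": 0.4},
])

```text
clock: 43.75
tool_pos: [0.6094, 0.1864, 0.271]
tcp_rot: [-180.0, -0.0, 175.0]
wrist_force: [-0.1, 1.0, 0.1]
finger_gap: 0.0355
gripper_force: 0.0
```

```bash
python3 - <<'E'
from h import *
s=read_state();im=snapshot("wrist")[:,:,::-1];t=snapshot("top")[:,:,::-1];cv2.imwrite("pics/w20.png",im);cv2.imwrite("pics/t20.png",t);cv2.imwrite("pics/s20.png",snapshot("scene")[:,:,::-1])
print(s['tool_pos'],s['tcp_rot'],s['clock'])
for n,i in(("wrist",im),("top",t)):
    print(n,"sleeve",[b for b in blobs(i.max(2)<50,40,.153,n,s) if abs(b[0][0]-590)<60 and abs(b[0][1]-340)<50])
    print(n,"lock",[b for b in blobs(i.max(2)<50,20,.09,n,s) if abs(b[0][1]+30)<40 and 450<b[0][0]<620])
    H,S,V=np.moveaxis(cv2.cvtColor(i,cv2.COLOR_BGR2HSV).astype(int),2,0)
    m=(H>10)&(H<26)&(S>60)&(S<(130 if n=="wrist" else 185))&(V>70)
    print(n,"blocks",[b for b in blobs(m,60,.063,n,s) if b[1][0]<140 and 480<b[0][0]<720 and -10<b[0][1]<250])
E
```

```text
[0.60943043 0.18635471 0.27099087] [-1.79999675e+02 -1.06629261e-02  1.75024009e+02] 43.75
wrist sleeve [([592.0, 341.0], [61.0, 22.0], -5.7, [482.0, 158.0]), ([554.0, 313.0], [31.0, 9.0], -7.4, [452.0, 117.0])]
wrist lock [([553.0, -22.0], [46.0, 35.0], 87.6, [128.0, 143.0])]
wrist blocks [([596.0, 109.0], [111.0, 58.0], -5.3, [252.0, 164.0]), ([588.0, 37.0], [112.0, 59.0], -5.8, [192.0, 163.0]), ([601.0, 182.0], [112.0, 57.0], -5.8, [313.0, 163.0])]
top sleeve [([583.0, 342.0], [44.0, 20.0], 3.2, [177.0, 123.0])]
top lock [([548.0, -32.0], [50.0, 27.0], -5.4, [309.0, 143.0])]
top blocks [([588.0, 38.0], [113.0, 58.0], -5.6, [286.0, 131.0]), ([596.0, 110.0], [115.0, 59.0], -5.0, [263.0, 128.0])]
```

The handle is flat: sleeve at (0.592, 0.341), 61 mm long, along the fixture's x. All three blocks are in place on the advanced bed and the lock is still at its far end. Going to the lock grip.

jog_arm([
  {"x": -0.0375, "y": -0.1575, "z": 0, "wx": 0, "wy": 0, "wz": 0, "gripper": 0.4},
  {"x": -0.0375, "y": -0.1575, "z": 0, "wx": 0, "wy": 0, "wz": 0, "gripper": 0.4},
  {"x": -0.0375, "y": -0.1575, "z": 0, "wx": 0, "wy": 0, "wz": 0, "gripper": 0.4},
  {"x": -0.0375, "y": -0.1575, "z": 0, "wx": 0, "wy": 0, "wz": 0, "gripper": 0.4},
  {"x": -0.0375, "y": -0.1575, "z": 0, "wx": 0, "wy": 0, "wz": 0, "gripper": 0.4},
  {"x": -0.0375, "y": -0.1575, "z": 0, "wx": 0, "wy": 0, "wz": 0, "gripper": 0.4},
  {"x": -0.0375, "y": -0.1575, "z": 0, "wx": 0, "wy": 0, "wz": -0.005, "gripper": 0.4},
  {"x": 0, "y": 0, "z": -0.18, "wx": 0, "wy": 0, "wz": 0, "gripper": 0.4},
  {"x": 0, "y": 0, "z": -0.18, "wx": 0, "wy": 0, "wz": 0, "gripper": 0.4},
  {"x": 0, "y": 0, "z": -0.18, "wx": 0, "wy": 0, "wz": 0, "gripper": 0.4},
  {"x": 0, "y": 0, "z": 0, "wx": 0, "wy": 0, "wz": 0, "gripper": 0.4},
])

```text
clock: 44.82
tool_pos: [0.5535, -0.0303, 0.1573]
tcp_rot: [179.9, -0.6, 174.9]
wrist_force: [0.4, -0.2, -1.5]
finger_gap: 0.0355
gripper_force: 0.0
```

jog_arm([
  {"x": 0, "y": 0, "z": 0, "wx": 0, "wy": 0, "wz": 0, "gripper": 0.4},
  {"x": 0, "y": 0, "z": 0, "wx": 0, "wy": 0, "wz": 0, "gripper": 0.4},
])

```text
clock: 44.98
tool_pos: [0.5575, -0.0317, 0.1654]
tcp_rot: [-180.0, 0.2, 174.9]
wrist_force: [0.2, -0.4, 0.3]
finger_gap: 0.0356
gripper_force: 0.0
```

jog_arm([
  {"x": 0, "y": -0.012, "z": -0.12, "wx": 0, "wy": 0, "wz": 0, "gripper": 0.4},
  {"x": 0, "y": 0, "z": -0.15, "wx": 0, "wy": 0, "wz": 0, "gripper": 0.4},
  {"x": 0, "y": 0, "z": -0.15, "wx": 0, "wy": 0, "wz": 0, "gripper": 0.4},
  {"x": 0, "y": 0, "z": -0.08, "wx": 0, "wy": 0, "wz": 0, "gripper": 0.4},
  {"x": 0, "y": 0, "z": -0.05, "wx": 0, "wy": 0, "wz": 0, "gripper": 0.4},
  {"x": 0, "y": 0, "z": 0, "wx": 0, "wy": 0, "wz": 0, "gripper": 0.4},
  {"x": 0, "y": 0, "z": 0, "wx": 0, "wy": 0, "wz": 0, "gripper": 0},
  {"x": 0, "y": 0, "z": 0, "wx": 0, "wy": 0, "wz": 0, "gripper": 0},
  {"x": 0, "y": 0, "z": 0, "wx": 0, "wy": 0, "wz": 0, "gripper": 0},
  {"x": 0, "y": 0, "z": 0, "wx": 0, "wy": 0, "wz": 0, "gripper": 0},
  {"x": 0, "y": 0, "z": 0, "wx": 0, "wy": 0, "wz": 0, "gripper": 0},
])

```text
clock: 45.9
tool_pos: [0.5575, -0.0344, 0.0551]
tcp_rot: [180.0, 0.2, 174.8]
wrist_force: [0.3, 3.9, 6.4]
finger_gap: 0.0195
gripper_force: 40.0
```

jog_arm([
  {"x": -0.0348, "y": 0.0034, "z": 0, "wx": 0, "wy": 0, "wz": 0, "gripper": 0},
  {"x": -0.0348, "y": 0.0034, "z": 0, "wx": 0, "wy": 0, "wz": 0, "gripper": 0},
  {"x": -0.0348, "y": 0.0034, "z": 0, "wx": 0, "wy": 0, "wz": 0, "gripper": 0},
  {"x": -0.0348, "y": 0.0034, "z": 0, "wx": 0, "wy": 0, "wz": 0, "gripper": 0},
  {"x": -0.0348, "y": 0.0034, "z": 0, "wx": 0, "wy": 0, "wz": 0, "gripper": 0},
  {"x": -0.0348, "y": 0.0034, "z": 0, "wx": 0, "wy": 0, "wz": 0, "gripper": 0},
  {"x": -0.0348, "y": 0.0034, "z": 0, "wx": 0, "wy": 0, "wz": 0, "gripper": 0},
  {"x": -0.0348, "y": 0.0034, "z": 0, "wx": 0, "wy": 0, "wz": 0, "gripper": 0},
  {"x": -0.0348, "y": 0.0034, "z": 0, "wx": 0, "wy": 0, "wz": 0, "gripper": 0},
  {"x": -0.0348, "y": 0.0034, "z": 0, "wx": 0, "wy": 0, "wz": 0, "gripper": 0},
  {"x": -0.015, "y": 0.001, "z": 0, "wx": 0, "wy": 0, "wz": 0, "gripper": 0},
  {"x": 0, "y": 0, "z": 0, "wx": 0, "wy": 0, "wz": 0, "gripper": 0},
  {"x": 0, "y": 0, "z": 0, "wx": 0, "wy": 0, "wz": 0, "gripper": 0},
])

```text
clock: 46.98
tool_pos: [0.4884, -0.0277, 0.0551]
tcp_rot: [180.0, 0.7, 174.7]
wrist_force: [15.8, 7.6, -2.0]
finger_gap: 0.02
gripper_force: 40.0
```

jog_arm([
  {"x": -0.01, "y": 0, "z": 0, "wx": 0, "wy": 0, "wz": 0, "gripper": 0},
  {"x": -0.005, "y": 0, "z": 0, "wx": 0, "wy": 0, "wz": 0, "gripper": 0},
  {"x": 0, "y": 0, "z": 0, "wx": 0, "wy": 0, "wz": 0, "gripper": 0},
  {"x": 0, "y": 0, "z": 0, "wx": 0, "wy": 0, "wz": 0, "gripper": 0},
])

```text
clock: 47.32
tool_pos: [0.4883, -0.0278, 0.0552]
tcp_rot: [179.9, 1.0, 174.7]
wrist_force: [28.3, 9.8, -11.7]
finger_gap: 0.0198
gripper_force: 40.0
```

The lock is at its near stop. Releasing, backing away and making a final check.

jog_arm([
  {"x": 0.018, "y": 0, "z": 0, "wx": 0, "wy": 0, "wz": 0, "gripper": 0},
  {"x": 0, "y": 0, "z": 0, "wx": 0, "wy": 0, "wz": 0, "gripper": 0.4},
  {"x": 0, "y": 0, "z": 0, "wx": 0, "wy": 0, "wz": 0, "gripper": 0.4},
  {"x": 0, "y": 0, "z": 0, "wx": 0, "wy": 0, "wz": 0, "gripper": 0.4},
  {"x": 0, "y": 0, "z": 0, "wx": 0, "wy": 0, "wz": 0, "gripper": 0.4},
  {"x": 0, "y": 0, "z": 0.1, "wx": 0, "wy": 0, "wz": 0, "gripper": 0.4},
  {"x": 0, "y": 0, "z": 0.2, "wx": 0, "wy": 0, "wz": 0, "gripper": 0.4},
  {"x": 0, "y": 0, "z": 0.2, "wx": 0, "wy": 0, "wz": 0, "gripper": 0.4},
  {"x": 0, "y": 0, "z": 0.2, "wx": 0, "wy": 0, "wz": 0, "gripper": 0.4},
  {"x": 0, "y": 0, "z": 0.2, "wx": 0, "wy": 0, "wz": 0, "gripper": 0.4},
  {"x": -0.1, "y": 0, "z": 0.1, "wx": 0, "wy": 0, "wz": 0, "gripper": 0.4},
  {"x": -0.1, "y": -0.15, "z": 0, "wx": 0, "wy": 0, "wz": 0, "gripper": 0.4},
  {"x": -0.1, "y": -0.15, "z": 0, "wx": 0, "wy": 0, "wz": 0, "gripper": 0.4},
  {"x": 0, "y": 0, "z": 0, "wx": 0, "wy": 0, "wz": 0, "gripper": 0.4},
  {"x": 0, "y": 0, "z": 0, "wx": 0, "wy": 0, "wz": 0, "gripper": 0.4},
])

```text
clock: 48.57
tool_pos: [0.4236, -0.0886, 0.2534]
tcp_rot: [-180.0, 0.0, 174.6]
wrist_force: [0.8, -0.4, 0.4]
finger_gap: 0.0354
gripper_force: 0.0
```

```bash
python3 - <<'E'
from h import *
s=read_state();t=snapshot("top")[:,:,::-1];cv2.imwrite("pics/t30.png",t);sc=snapshot("scene")[:,:,::-1];cv2.imwrite("pics/s30.png",sc)
print(s['tool_pos'],s['clock'])
t0=cv2.imread("pics/top0.png")
f=lambda i:np.moveaxis(cv2.cvtColor(i,cv2.COLOR_BGR2HSV).astype(int),2,0)
H,S,V=f(t)
print("blocks .063",[b for b in blobs((H>10)&(H<26)&(S>60)&(S<185)&(V>70),60,.063,"top") if b[1][0]<140 and 480<b[0][0]<720 and -10<b[0][1]<250])
for n,i in(("start",t0),("now",t)):
    H,S,V=f(i)
    print(n,"lock",[b for b in blobs(V<45,20,.09,"top") if abs(b[0][1]+28)<30 and 430<b[0][0]<620],
     "can",[b for b in blobs((S<40)&(V>200),20,.05,"top") if -320<b[0][1]<-220 and 400<b[0][0]<600],
     "offcut",[b for b in blobs((H<14)&(V<115)&(S>150),100,.03,"top") if -420<b[0][1]<-300 and 500<b[0][0]<650],
     "sleeve",[b for b in blobs(V<50,40,.153,"top") if abs(b[0][0]-585)<60 and abs(b[0][1]-345)<60])
E
```

```text
[ 0.42356089 -0.08861188  0.25342111] 48.5667
blocks .063 [([588.0, 38.0], [113.0, 58.0], -5.6, [286.0, 131.0]), ([596.0, 110.0], [115.0, 59.0], -5.0, [263.0, 128.0]), ([601.0, 182.0], [112.0, 59.0], -5.6, [238.0, 126.0])]
start lock [([485.0, -25.0], [44.0, 27.0], -4.0, [307.0, 164.0])] can [([509.0, -282.0], [34.0, 34.0], 63.7, [392.0, 160.0])] offcut [([578.0, -351.0], [131.0, 46.0], -41.6, [412.0, 140.0])] sleeve [([547.0, 375.0], [63.0, 21.0], -67.7, [165.0, 135.0])]
now lock [([514.0, 1.0], [43.0, 14.0], -9.1, [297.0, 152.0])] can [([509.0, -282.0], [34.0, 34.0], 63.7, [392.0, 160.0])] offcut [([578.0, -351.0], [131.0, 46.0], -41.6, [412.0, 140.0])] sleeve [([593.0, 340.0], [64.0, 20.0], -5.2, [178.0, 119.0])]
```

```bash
python3 -c "
from bench import *
print(close_job())"
```

```text
the job is handed in; nothing more can be done
None
```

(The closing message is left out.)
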